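# Slide a case pan over the sill of a curing station

## Robot

A 6-joint arm with a two-finger parallel gripper is mounted at the origin on the work surface. World frame = base frame: x ahead of the robot, y to its left, z up, the work surface at z = 0. Lengths are in m, angles in rad, forces in N, time in s.
With the tool pointing down it reaches from about 0.275 to 0.75 m from the base axis. Payload 10.2 kg.
Tool frame: the origin (TCP) lies at the very end of the fingers, on their centre line; the grasp point (between the pads) lies 19 mm behind it; z points along the fingers, y is the direction in which the jaws open and shut (so a half turn about z gives the same grasp; the last joint's range is limited). The gripper opens to 85 mm and grips with 20 to 120 N. Pads are 22 mm wide; open, the fingers measure 114 mm over their backs; the gripper's body (76 mm by 85 mm) begins 54 mm behind the grasp point. The pads swing forward as they close: fully open they stand 13 mm farther back than shut.
Start: joints at [0.917, 0.313, 1.498, -0, 1.331, -0.223], TCP at [0.219, 0.477, 0.2] pointing down, gripper open.
Joint ranges: [-2.94, 2.94], [-0.97, 2.17], [0.19, 2.56], [-1.23, 4.37], [0.02, 3.11], [-2.88, 2.88]. Speed limits (rad/s): [2.39, 2.39, 3.01, 3.14, 3.14, 3.14].

## Interface

Orientations are given as a unit quaternion [x, y, z, w].
In Python, from cell import ctrl, eyes, order gives the robot as it stands.
- The arm moves only by the tool send_rows, never from a script. Its argument "series" is a list that holds one entry, the list of rows, each a list of 7 numbers: the shift along the world's x, y, z in cm, then the turn, a rotation vector about the world's x, y, z in units of 5 degrees (1.0 is 5 degrees), then the closure, from -1 (fully open) to 1 (shut). In form: [[[tx, ty, tz, rx, ry, rz, gripper], ...]]. A call has 1 to 12 rows; each row shifts and turns the commanded pose from where the row before left it; what a row does not reach is not made up. A row lasts 1/12 s, in which the tool goes at most 41.7 mm and 7.16 degrees, less where a joint would pass 70% of its speed; a pose out of reach is approached as far as the arm can. A call with a gripper value outside its range is refused whole. The fingers move at their own pace and stop on an object; the grip force is fixed at half the most. Time passes only in rows, so rows that do not move let the fingers close. It gives the time, the measured TCP pose, the force and the opening at its end, in the units of the state.
- ctrl.get_state(): the state, without advancing time (a new reading comes with each control period).
- eyes.grab_frame(name): name is "scene" or "side" or "wrist"; returns the picture (384x512x3 uint8, red, green, blue); there is no depth.
- eyes.camera_model(name): a dict with "vertical_fov" (degrees; the focal length in pixels is half the picture's height over the tangent of half this angle, whatever the lens; pixels are square), "cx", "cy" (the principal point, pixels), "distortion" ([k1, k2, p1, p2, k3] as OpenCV has them; the pictures are not rectified), "pose" (4x4, takes a point from camera to world coordinates). Camera axes: x right, y down, z forward; pixel columns grow to the right and rows downward; lengths in m; the calibration is good to about 2 mm. A picture is of the moment at which its call begins: read the wrist's pose just before it. camera_model takes no time and is no camera call; for the wrist camera it gives the pose at the moment of the call.
- order.sign_off(): hands the job in, once; it reports no verdict.
The state is a dict: "t": time; "joints": joint angles; "joint_vel": joint speeds; "joint_efforts": joint torques, N m; "tcp_pos": TCP position; "tcp_rot": TCP orientation; "wrist_force": force on the tool from outside, world axes, zero at the start; "moment": the same for the moment, N m; "finger_gap": opening from 0.0 (shut) to 1.0 (fully open).
Only numpy, scipy, OpenCV 4.12 (cv2) and the standard library are available. Lean on these libraries where they do the work, as an engineer would, in place of code of your own. Each camera call takes 0.05 s, during which the arm holds its last target. There are 200 camera calls.

## Task

Slide the blue case pan, orange lug first, over the yellow sill into the curing station until it lies flat on the floor behind the sill, fully home against the back stop: lift its leading edge so that it rests on the sill while its tail is still on the bench, then push it the rest of the way in. Do not lift the whole pan off the bench, keep the tall plaster die standing in the pan, and leave the jar, bowl, cast and articulator where they are. Finish with the pan let go and the die standing still.

Things in the scene. Friction and masses are not known exactly. Their poses are not given: they have to be found in the camera images.
- pan: Loose blue open plastic pan, 150 mm long (its x) by 110 wide (its y), walls 30 high and 4 thick, floor 4 thick, square bottom edges, 0.25 to 0.5 kg. Origin: centre of its underside; +x points to its leading end, z up. Inside it only the orange lug and the die.
- pan_lug (a point): Centre of the top of the orange lug, an upright block 24 mm (pan's x) by 14 mm (pan's y) fixed in the pan against its leading wall. The point is (59, 0, 64) mm in the pan's frame; 34 mm of the lug stand above the rim.
- pan_lead (a point): Middle of the bottom edge of the pan's leading end: (75, 0, 0) mm in the pan's frame.
- pan_tail (a point): Middle of the bottom edge of the pan's tail end: (-75, 0, 0) mm in the pan's frame.
- dock: White curing station fixed to the bench. Origin: at bench height, z up; +x is the way the pan goes in, y across. Steel floor 9 mm above the bench. Side walls 40 mm high, inner faces at y = -59 and +59 mm, from x = -70 on; in front of them flared guides, opening to about y = +-75 at x = -112. Behind the stop a housing 110 mm high to x = +125.
- dock_sill (a point): Middle of the yellow sill's top, (-89, 0, 13) mm in the dock's frame. The sill is 12 mm thick (x = -95 to -83), spans the mouth, and its top is 13 mm above the bench and 4 mm above the floor behind it. Once about half of the pan is past the sill it tips forward and its tail swings up; fingers pressed hard against the tail can hold it down by friction and jam it: back off to free it.
- dock_stop (a point): Middle of the back stop's face at floor height, (77, 0, 9) mm in the dock's frame. From sill to stop there are 160 mm for the 150 mm pan: its origin is at dock x = +2 mm when it touches the stop.
- dock_hood (a point): Middle of the underside of the amber tinted hood, (35, 0, 125) mm in the dock's frame. The hood covers dock x = -15 to +85, y = -67 to +67; its lamp bars reach 148 mm above the bench; thin posts carry it.
- die: Loose cream plaster tooth die standing upright on the pan's floor: a round foot 38 mm across and 12 high, a thin stem 16 to 20 mm across, a tooth 24 mm across on top, 62 mm tall in all, 0.07 kg. Origin: centre of its underside, z along its axis. It can topple if jolted.
- jar: Bystander: amber jar, 56 mm across, 85 mm tall, standing beside the way into the station. Origin: centre of its underside.
- bowl: Bystander: green bowl, 80 mm across the rim, 55 mm tall, standing beside the way into the station. Origin: centre of its underside.
- cast: Bystander: white jaw cast, base 55 by 50 mm (x, y), 33 mm tall, loose beside the pan's start. Origin: centre of its underside.
- articulator: Bystander: small dark articulator with plaster jaws, 60 by 50 mm (x, y), 76 mm tall, loose beside the pan's start. Origin: centre of its underside.
Mind the look-alikes: they are no part of the job. Leave any green or pink look-alike of the die alone. There is more than one size of the pan; the job needs the larger.

How it is judged:
On the way, in this order (a step that is already met when the one before it is completed fails the run):
1. the pan's leading edge lies on the sill while its tail still rests on the bench (x of pan_lead in the frame of dock between -0.094 and -0.01 m and height (world z) of pan_lead above 0.0115 m and height (world z) of pan_tail below 0.006 m and contact force between pan and dock above 0.3 N), for 0.2 s.
2. the pan's tail has come over the sill (x of pan_tail in the frame of dock above -0.094 m), for 0.05 s.
At the end, for the whole second after the job is handed in: The pan lies flat on the station's floor (both end edges within 2.5 mm of the floor's height), lug end inward, within 5 mm of the back stop and so wholly behind the sill, at rest; the die stands upright (within 3.4 degrees) and still on the pan's floor; the bystanders are where they were (x of pan in the frame of dock between -0.003 and 0.006 m and height (world z) of each of pan_lead, pan_tail below 0.0115 m and angle between the x axis of pan and the x axis of dock, either way round below 0.1 rad and x of pan_lead in the frame of dock above 0.06 m and linear speed of each of pan, die below 0.01 m/s and angle between die's own z axis and vertical below 0.06 rad and z of die in the frame of pan below 0.008 m and horizontal distance between die and pan below 0.075 m and angular speed of die below 0.15 rad/s and distance of each of jar, bowl, cast, articulator from where it was at the start of the episode below 0.012 m); the robot touches nothing.
It fails at once if the die topples (leans more than 35 degrees) (angle between die's own z axis and vertical above 0.6 rad).
It fails at once if the pan is lifted clear: both its end edges more than 30 mm above the bench (height (world z) of each of pan_lead, pan_tail above 0.03 m).
It fails at once if the jar or the bowl is shoved more than 12 mm or tipped over (distance of any of jar, bowl from where it was at the start of the episode above 0.012 m or angle between any of jar, bowl's own z axis and vertical above 0.3 rad).
It fails at once if the cast or the articulator is shoved more than 12 mm or tipped over (distance of any of cast, articulator from where it was at the start of the episode above 0.012 m or angle between any of cast, articulator's own z axis and vertical above 0.3 rad).
It also fails if it takes over 72 s, if anything falls off the work surface, if the arm or the gripper's body presses on something with over 40 N, if the wrist force passes 120 N, or if a joint passes its speed limit or range.

## Working session

There is one attempt and no reset: what is moved stays moved. The work goes in short steps, Python scripts to look and compute and a tool call to move; the robot and the scene stay as the last step left them, time stands still between calls to the robot, and variables do not carry over. Pictures are saved under pics/ and viewed, about 8 in all and at most 12, crops included, and the job is handed in when it is done.

Besides the shell and the picture viewer there is one more tool, called after "Request:" by a JSON object that holds its "name" and its "arguments", one argument or row to a line. send_rows: Moves the arm, as the interface text tells. Its arguments: {"type":"object","properties":{"series":{"type":"array","items":{"type":"array","items":{"type":"array","items":{"type":"number"}}}}},"required":["series"]}

```bash
mkdir -p pics; ls; cat > h.py <<'E'
import numpy as np, cv2
from cell import ctrl, eyes, order
def K(m):
    f=192/np.tan(np.radians(m["vertical_fov"])/2)
    return np.array([[f,0,m["cx"]],[0,f,m["cy"]],[0,0,1]]), np.array(m["distortion"],float)
def ray(m,px):
    k,d=K(m); u=cv2.undistortPoints(np.array(px,float).reshape(-1,1,2),k,d).reshape(-1,2)
    P=np.array(m["pose"]); v=np.c_[u,np.ones(len(u))]@P[:3,:3].T
    return P[:3,3],v
def onplane(m,px,z):
    o,v=ray(m,px); return o+v*((z-o[2])/v[:,2])[:,None]
def proj(m,X):
    k,d=K(m);P=np.linalg.inv(np.array(m["pose"]))
    return cv2.projectPoints(np.array(X,float).reshape(-1,3),cv2.Rodrigues(P[:3,:3])[0],P[:3,3],k,d)[0].reshape(-1,2)
def tri(m1,p1,m2,p2):
    a,u=ray(m1,p1); b,v=ray(m2,p2); u=u[0];v=v[0]
    s=np.linalg.lstsq(np.c_[u,-v],b-a,rcond=None)[0]
    A=a+s[0]*u;B=b+s[1]*v; return (A+B)/2, np.linalg.norm(A-B)
def grab(n,f):
    m=eyes.camera_model(n); im=eyes.grab_frame(n); cv2.imwrite(f"pics/{f}.png",cv2.cvtColor(im,cv2.COLOR_RGB2BGR)); np.save(f"pics/{f}.npy",m,allow_pickle=True); return m,im
def load(f): return np.load(f"pics/{f}.npy",allow_pickle=True).item(), cv2.imread(f"pics/{f}.png")[:,:,::-1]
E
python3 - <<'E'
from h import *
for n in("scene","side","wrist"):
    m,im=grab(n,n+"0"); print(n,m["vertical_fov"],m["distortion"],np.round(m["pose"],3).tolist())
print(ctrl.get_state())
a=cv2.imread("pics/scene0.png");cv2.imwrite("pics/scene0b.png",cv2.resize(a,(800,600),interpolation=cv2.INTER_CUBIC))
a=cv2.imread("pics/side0.png");cv2.imwrite("pics/side0b.png",cv2.resize(a,(800,600),interpolation=cv2.INTER_CUBIC))
E
```

```text
pics
scene 53.3083267826563 [-0.04550553  0.          0.          0.          0.        ] [[-0.808, 0.456, -0.373, 0.99], [0.589, 0.619, -0.519, 0.581], [-0.006, -0.639, -0.769, 1.042], [0.0, 0.0, 0.0, 1.0]]
side 56.73430866115792 [-0.08604185  0.          0.          0.          0.        ] [[0.946, -0.215, 0.243, 0.321], [-0.324, -0.58, 0.748, -0.677], [-0.02, -0.786, -0.618, 0.632], [0.0, 0.0, 0.0, 1.0]]
wrist 70.29815948149918 [-0.02474415  0.          0.          0.          0.        ] [[0.418, 0.863, 0.285, 0.145], [0.909, -0.396, -0.133, 0.511], [-0.002, 0.314, -0.949, 0.373], [0.0, 0.0, 0.0, 1.0]]
{'t': 0.15, 'joints': array([ 9.16609076e-01,  3.13330670e-01,  1.49825135e+00,  1.23989012e-05,
        1.33100487e+00, -2.23387416e-01]), 'joint_vel': array([-0.00198071, -0.00047439, -0.00336644, -0.00030663, -0.00248484,
        0.00104219]), 'joint_efforts': array([ 1.44540387e-03, -4.12374508e+01, -2.59791774e+01, -1.67147195e-04,
        3.26504662e-03,  3.53139615e-05]), 'tcp_pos': array([0.21910252, 0.47685088, 0.19916607]), 'tcp_rot': array([ 2.13739536e-01,  9.76890559e-01, -4.47466198e-04, -2.16647302e-04]), 'wrist_force': array([ 1.65641621, -0.13968207, -0.10417939]), 'moment': array([-0.06789744, -0.02176575,  0.00517694]), 'finger_gap': 1.0047861088149996}
```

View pics/scene0b.png

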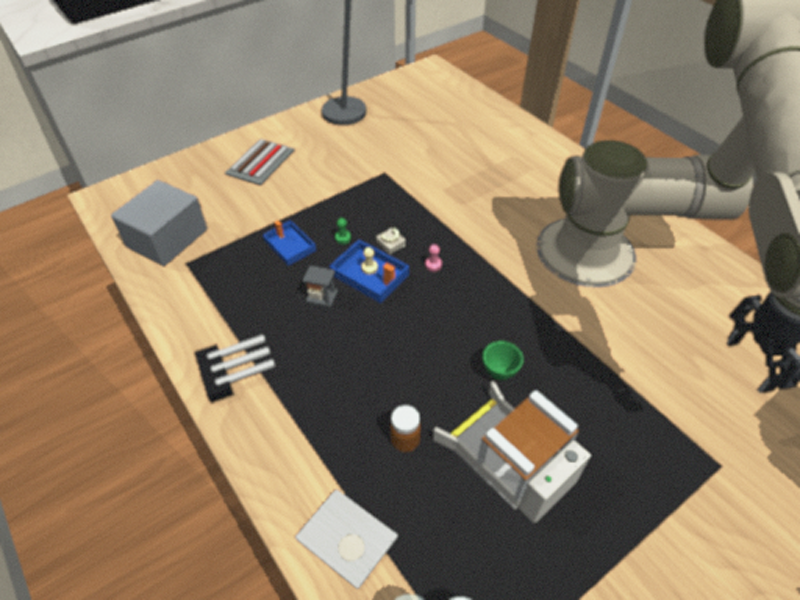

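View pics/side0b.png

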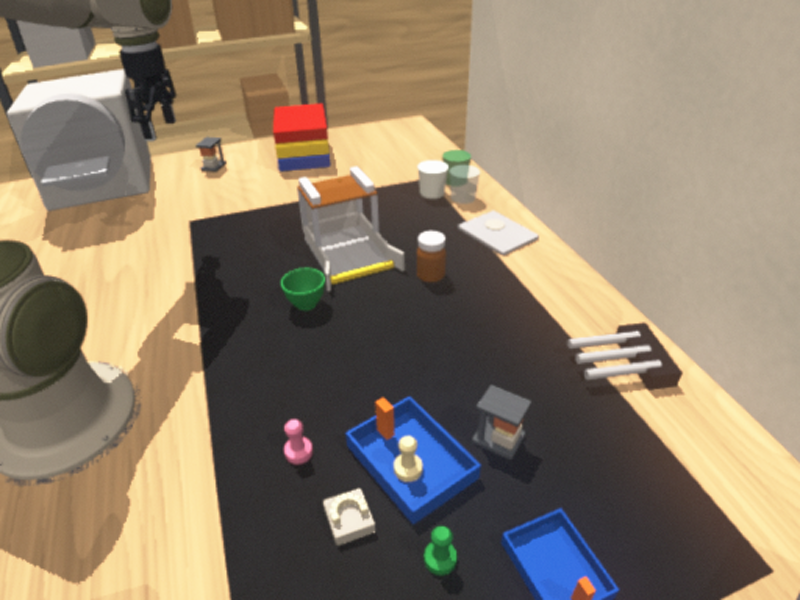

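Candidates (800×600 views). For the pan, the larger blue tray with cream die is at scene (370,270) / side (412,457), and the smaller blue tray is at scene (290,242) / side (560,560). For the die, the cream one is at side (407,458), with green (441,550) and pink (298,440) look-alikes. I choose the larger tray. Next is a close crop with first measurements.

```bash
cat > meas.py <<'E'
from h import *
def blob(im,lo,hi,minA=15):
    hsv=cv2.cvtColor(im,cv2.COLOR_RGB2HSV); M=cv2.inRange(hsv,np.array(lo),np.array(hi))
    cs,_=cv2.findContours(M,cv2.RETR_EXTERNAL,cv2.CHAIN_APPROX_NONE)
    return sorted([c for c in cs if cv2.contourArea(c)>=minA],key=cv2.contourArea,reverse=True)
E
python3 - <<'E'
from meas import *
for n in("scene0","side0"):
    m,im=load(n)
    for nm,lo,hi in(("blue",(105,120,40),(125,255,255)),("orange",(3,170,120),(14,255,255)),("yellow",(24,150,120),(34,255,255)),("cream",(18,40,120),(30,140,255)),("green",(50,120,40),(80,255,255))):
        for c in blob(im,lo,hi)[:4]:
            h=cv2.convexHull(c); a=cv2.approxPolyDP(h,2.5,True).reshape(-1,2)
            print(n,nm,cv2.contourArea(c),np.round(c.reshape(-1,2).mean(0),1),a.tolist())
def crop(n,x,y,w,h): return cv2.resize(cv2.imread(f"pics/{n}.png")[y:y+h,x:x+w],(400,300),interpolation=cv2.INTER_CUBIC)
t=np.hstack([crop("scene0",196,145,80,60),crop("side0",212,242,112,84)])
b=np.hstack([crop("scene0",270,235,128,96),crop("side0",180,105,96,72)])
cv2.imwrite("pics/mos.png",np.vstack([t,b]))
E
```

```text
scene0 blue 1150.0 [236.5 172.6] [[229, 153], [261, 169], [261, 176], [243, 193], [214, 177], [211, 171]]
scene0 blue 492.5 [184.4 154.3] [[186, 141], [202, 159], [184, 169], [168, 150]]
scene0 orange 17.0 [249.  173.4] [[247, 170], [251, 171], [249, 178]]
scene0 yellow 77.0 [302.8 266.7] [[316, 257], [290, 277]]
scene0 cream 27568.0 [193.5 183.4] [[279, 36], [371, 93], [373, 98], [265, 380], [191, 383], [44, 125], [191, 66]]
scene0 cream 16634.0 [443.5 265. ] [[511, 383], [372, 382], [371, 184], [426, 139], [442, 141], [478, 164], [492, 184], [511, 312]]
scene0 cream 72.0 [363.8 205.8] [[359, 200], [368, 203], [370, 210], [367, 213], [356, 203]]
scene0 cream 49.0 [235.8 168.2] [[238, 160], [240, 172], [234, 174], [233, 161]]
scene0 green 446.0 [321.3 229.7] [[322, 218], [329, 221], [334, 230], [328, 240], [317, 242], [308, 227], [313, 220]]
scene0 green 90.0 [218.8 147.9] [[218, 139], [224, 151], [222, 155], [214, 152]]
side0 blue 3630.5 [261.1 290.6] [[262, 253], [307, 297], [301, 310], [264, 335], [223, 287], [221, 280], [224, 274]]
side0 blue 2526.0 [358.7 360. ] [[322, 340], [35
[... 558 characters left out ...]
.9] [[300, 2], [511, 1], [509, 251], [418, 196], [306, 91], [299, 76]]
side0 cream 13173.5 [ 70.5 194.8] [[156, 72], [174, 90], [190, 115], [190, 127], [65, 286], [50, 297], [30, 305], [7, 305], [1, 298], [0, 118], [103, 76], [141, 70]]
side0 cream 13002.0 [375.9 205.9] [[210, 83], [269, 74], [311, 96], [500, 283], [511, 297], [511, 376], [508, 383], [464, 383], [216, 112]]
side0 cream 8082.0 [ 83.6 341.2] [[129, 238], [146, 383], [0, 383], [0, 352], [123, 239]]
side0 green 530.0 [193.8 183.2] [[197, 171], [204, 173], [207, 181], [201, 195], [195, 198], [185, 192], [180, 178]]
side0 green 463.0 [281.7 352.4] [[282, 336], [289, 341], [292, 355], [286, 367], [278, 367], [271, 358], [276, 340]]
```

View pics/mos.png

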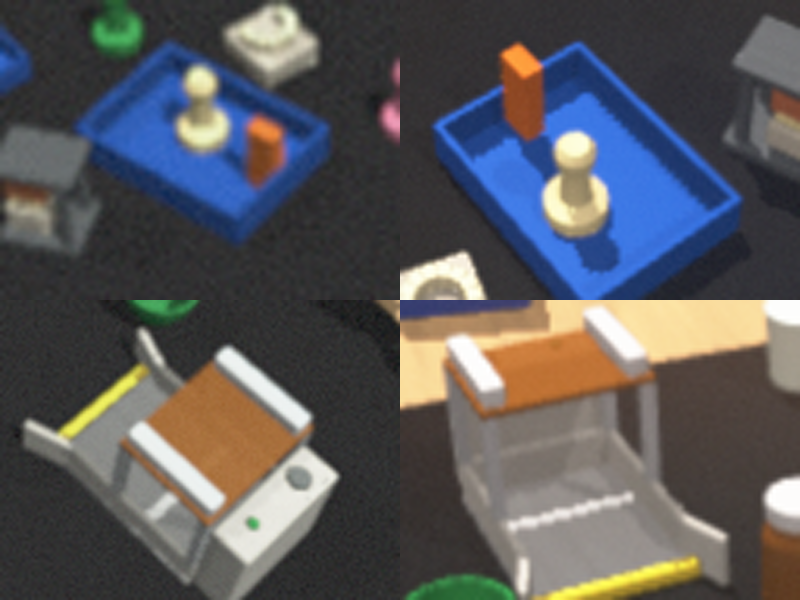

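The crops show the larger pan with the lug at its leading wall and the cream die about mid-pan. The dock, sill and hood are clear in both views. Now I triangulate.

```bash
python3 - <<'E'
from meas import *
ms,_=load("scene0"); md,_=load("side0")
S=lambda x,y,s,o:(o[0]+x/s,o[1]+y/s)
a=lambda x,y:S(x,y,5,(195.5,144.5)); b=lambda x,y:S(x-400,y,400/112,(211.5,241.5))
c=lambda x,y:S(x,y-300,3.125,(269.5,234.5)); d=lambda x,y:S(x-400,y-300,400/96,(179.5,104.5))
P={"lead_lowx":(a(328,125),b(437,125)),"lead_hix":(a(238,213),b(579,45)),"tail_lowx":(a(168,45),b(585,297)),"tail_hix":(a(80,125),b(740,200)),
"lugtop":(a(265,120),b(522,53)),"dietop":(a(200,70),b(575,138)),"diefoot":(a(202,138),b(576,212)),
"sill_hix":(c(62,433),d(698,567)),"sill_lowx":(c(148,370),d(545,594)),
"hood1":(c(222,350),d(480,395)),
"articTop":(a(45,150),b(785,45)),"castTop":(a(272,30),b(440,285))}
R={}
for k,(p,q) in P.items():
    X,e=tri(ms,[p],md,[q]); R[k]=X; print(k,np.round(X*1000,1),"gap",round(e*1000,1))
cs=[R[k] for k in("lead_lowx","lead_hix","tail_lowx","tail_hix")]
ctr=sum(cs)/4; v=(cs[0]+cs[1]-cs[2]-cs[3]); w=cs[1]-cs[0]+cs[3]-cs[2]
print("pan",ctr,"yaw",np.degrees(np.arctan2(v[1],v[0])),np.linalg.norm(v)/2, "w",np.linalg.norm(w)/2,np.degrees(np.arctan2(w[1],w[0])))
s=R["sill_hix"]-R["sill_lowx"]; print("sill dir",np.degrees(np.arctan2(s[1],s[0])),np.linalg.norm(s))
# bowl rim, jar
print("bowl scene z55",onplane(ms,[(321,229)],.055),"side",onplane(md,[(194,180)],.055))
print("jar base scene",onplane(ms,[(259,284)],.0),"top z85",onplane(ms,[(259,268)],.085), "side top",onplane(md,[(276,153)],.085))
E
```

```text
lead_lowx [ 404.3 -195.    30.2] gap 5.2
lead_hix [ 506.  -164.2   30.1] gap 4.6
tail_lowx [ 449.5 -333.7   30.8] gap 0.1
tail_hix [ 550.2 -304.2   29.6] gap 5.7
lugtop [ 460.1 -193.8   71.2] gap 3.7
dietop [ 468.3 -262.5   71. ] gap 3.1
diefoot [ 469.5 -262.2    1. ] gap 1.7
sill_hix [597.4 195.8  13.6] gap 16.4
sill_lowx [483.7 195.5  17.1] gap 10.0
hood1 [472.4 267.8 142.2] gap 4.8
articTop [ 602.8 -250.8   82.4] gap 0.1
castTop [ 378.  -300.4   30.9] gap 3.3
pan [ 0.47747329 -0.24926928  0.03016116] yaw 107.79000504149057 0.14635317747403523 w 0.10556800886038092 16.585632793174547
sill dir 0.13692827824582296 0.11380758060542018
bowl scene z55 [[0.41913108 0.14334037 0.055     ]] side [[0.41826802 0.13479615 0.055     ]]
jar base scene [[0.67188247 0.15784969 0.        ]] top z85 [[0.66829253 0.15246362 0.085     ]] side top [[0.66544522 0.14078349 0.085     ]]
```

Request:
{"name": "send_rows", "arguments": {
  "series": [
    [[2.7,-2.7,0.7,0,0,-1.03,-1],[2.7,-2.7,0.7,0,0,-1.03,-1],[2.7,-2.7,0.7,0,0,-1.03,-1],[2.7,-2.7,0.7,0,0,-1.03,-1],[2.7,-2.7,0.7,0,0,-1.03,-1],[2.7,-2.7,0.7,0,0,-1.03,-1],[2.7,-2.7,0.7,0,0,-1.03,-1],[2.7,-2.7,0.7,0,0,-1.03,-1],[2.7,-2.7,0.7,0,0,-1.03,-1],[2.7,-2.7,0.7,0,0,-1.03,-1],[2.7,-2.7,0.7,0,0,-1.03,-1],[2.7,-2.7,0.7,0,0,-1.03,-1]]
  ]
}}

```text
t: 1.15
tcp_pos: [0.5442, 0.1514, 0.2838]
tcp_rot: [0.687, 0.727, -0.0, -0.0]
wrist_force: [0.5, 0.2, -0.3]
finger_gap: 0.999
```

Request:
{"name": "send_rows", "arguments": {
  "series": [
    [[0,0,0,0,0,0,-1],[0,0,0,0,0,0,-1],[0,0,0,0,0,0,-1]]
  ]
}}

```text
t: 1.4
tcp_pos: [0.5428, 0.1534, 0.2832]
tcp_rot: [0.685, 0.729, -0.0, -0.0]
wrist_force: [0.1, -0.2, -0.7]
finger_gap: 1.001
```

```bash
python3 - <<'E'
from meas import *
m,im=grab("wrist","w1"); s=ctrl.get_state(); print(s["t"],s["tcp_pos"],s["tcp_rot"],s["joints"])
for nm,lo,hi in(("yellow",(22,120,80),(36,255,255)),("green",(50,120,40),(80,255,255)),("hood",(5,120,60),(16,255,255))):
    for c in blob(im,lo,hi,60)[:3]:
        r=cv2.minAreaRect(c); print(nm,cv2.contourArea(c),np.round(r[0]),np.round(cv2.boxPoints(r)).tolist())
cv2.imwrite("pics/w1b.png",cv2.resize(im[:,:,::-1],(800,600),interpolation=cv2.INTER_CUBIC))
E
```

```text
1.45 [0.54255885 0.15377665 0.28337911] [ 6.84499377e-01  7.29013348e-01 -1.86632724e-04 -3.26200230e-04] [6.83468738e-02 3.60373701e-01 1.21703683e+00 2.23978903e-04
 1.56489961e+00 5.38280766e-03]
yellow 654.0 [255. 124.] [[214.0, 120.0], [296.0, 118.0], [296.0, 127.0], [214.0, 129.0]]
green 2241.5 [170. 157.] [[132.0, 156.0], [168.0, 120.0], [208.0, 159.0], [172.0, 195.0]]
hood 5609.5 [253.  32.] [[190.0, 0.0], [313.0, -3.0], [315.0, 63.0], [192.0, 66.0]]
hood 3683.0 [ 50. 287.] [[-0.0, 361.0], [20.0, 203.0], [100.0, 213.0], [80.0, 371.0]]
hood 1328.5 [478.  20.] [[455.0, 0.0], [502.0, 0.0], [502.0, 39.0], [455.0, 39.0]]
```

View pics/w1b.png

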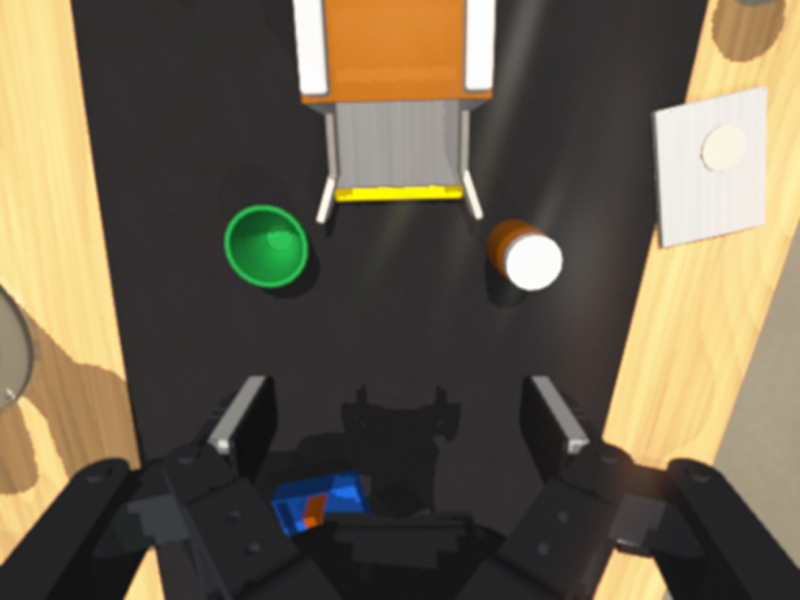

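```bash
python3 - <<'E'
from meas import *
m,im=load("w1"); md,_=load("side0"); ms,_=load("scene0")
c=blob(im,(22,120,80),(36,255,255),60)[0].reshape(-1,2).astype(float)
# sill mid-line: fit over contour
L=cv2.fitLine(c.astype(np.float32),cv2.DIST_L2,0,.01,.01).ravel(); L=L*np.sign(L[0])
ce=L[2:]; pts=[ce+L[:2]*(x-ce[0])/L[0] for x in(c[:,0].min(),c[:,0].max())]
X=onplane(m,pts,.013); print("sill ends",X.round(4)); d=X[1]-X[0]; print("mid",X.mean(0),"len",np.linalg.norm(d),"dock yaw",np.degrees(np.arctan2(d[1],d[0]))+90)
# yellow in other views on plane
for n,mm in(("scene0",ms),("side0",md)):
    _,i2=load(n); q=blob(i2,(24,150,120),(34,255,255))[0].reshape(-1,2).astype(float)
    X2=onplane(mm,q,.013); mn=(X2.min(0)+X2.max(0))/2; vv=np.linalg.svd(X2[:,:2]-X2[:,:2].mean(0))[2][0]; print(n,"sill mid",mn.round(4),np.degrees(np.arctan2(vv[1],vv[0])))
    print("tri mid",tri(m,[np.mean(pts,0)],mm,[(q.min(0)+q.max(0))/2]))
# hood front edge corners / side inner walls (800x600 -> native)
N=lambda *p:[(x*.64-.18,y*.64-.18) for x,y in p]
h=onplane(m,N((302,101),(492,98)),.125); print("hood front",h.round(4),np.degrees(np.arctan2(*(h[1]-h[0])[[1,0]])))
w=onplane(m,N((336,170),(332,108),(462,168),(462,103)),.04); print("walls",w.round(4))
print("bowl",onplane(m,N((266,246)),.055),"jar",onplane(m,N((533,261)),.085))
print("lug",onplane(m,N((316,500)),.064))
E
```

```text
sill ends [[0.4746 0.1901 0.013 ]
 [0.6048 0.2015 0.013 ]]
mid [0.53966436 0.19578177 0.013     ] len 0.13069618617535395 dock yaw 95.01660294806956
scene0 sill mid [0.5333 0.1961 0.013 ] 4.773424391980087
tri mid (array([0.53880166, 0.1980876 , 0.02386039]), np.float64(0.003351263401820985))
side0 sill mid [0.5413 0.1873 0.013 ] -173.63652901101864
tri mid (array([0.54017412, 0.1951623 , 0.00744508]), np.float64(0.0007926137458820762))
hood front [[0.4658 0.2662 0.125 ]
 [0.6016 0.2766 0.125 ]] 4.3735514802860465
walls [[0.4793 0.2162 0.04  ]
 [0.4746 0.2701 0.04  ]
 [0.5976 0.2253 0.04  ]
 [0.5916 0.2816 0.04  ]]
bowl [[0.41532211 0.14248008 0.055     ]] jar [[0.66347164 0.15054721 0.085     ]]
lug [[ 0.46495399 -0.15361095  0.064     ]]
```

Dock yaw is about 95° and the sill mid is about (0.540, 0.196). Now over the pan's lug for a close look.

Request:
{"name": "send_rows", "arguments": {
  "series": [
    [[-0.69,-2.87,-0.86,0,0,0.225,-1],[-0.69,-2.87,-0.86,0,0,0.225,-1],[-0.69,-2.87,-0.86,0,0,0.225,-1],[-0.69,-2.87,-0.86,0,0,0.225,-1],[-0.69,-2.87,-0.86,0,0,0.225,-1],[-0.69,-2.87,-0.86,0,0,0.225,-1],[-0.69,-2.87,-0.86,0,0,0.225,-1],[-0.69,-2.87,-0.86,0,0,0.225,-1],[-0.69,-2.87,-0.86,0,0,0.225,-1],[-0.69,-2.87,-0.86,0,0,0.225,-1],[-0.69,-2.87,-0.86,0,0,0.225,-1],[-0.69,-2.87,-0.86,0,0,0.225,-1]]
  ]
}}

```text
t: 2.45
tcp_pos: [0.4599, -0.1913, 0.1802]
tcp_rot: [0.593, 0.805, 0.0, 0.0]
wrist_force: [1.1, -0.2, -0.0]
finger_gap: 1.001
```

Request:
{"name": "send_rows", "arguments": {
  "series": [
    [[0,0,0,0,0,0,-1],[0,0,0,0,0,0,-1],[0,0,0,0,0,0,-1],[0,0,0,0,0,0,-1]]
  ]
}}

```text
t: 2.78
tcp_pos: [0.4609, -0.19, 0.1809]
tcp_rot: [0.594, 0.805, 0.0, 0.0]
wrist_force: [0.0, -0.3, 0.3]
finger_gap: 1.002
```

```bash
python3 - <<'E'
from meas import *
m,im=grab("wrist","w2"); s=ctrl.get_state(); print(s["t"],s["tcp_pos"],s["tcp_rot"],s["joints"])
for nm,lo,hi in(("blue",(105,120,40),(125,255,255)),("orange",(3,150,80),(16,255,255))):
    for c in blob(im,lo,hi,60)[:3]:
        print(nm,cv2.contourArea(c),cv2.approxPolyDP(cv2.convexHull(c),3,True).reshape(-1,2).tolist())
cv2.imwrite("pics/w2b.png",cv2.resize(im[:,:,::-1],(800,600),interpolation=cv2.INTER_CUBIC))
E
```

```text
2.8333 [ 0.46086282 -0.19014497  0.18085201] [5.93894525e-01 8.04542819e-01 6.45059274e-05 3.75785671e-04] [-6.26827326e-01  2.70013158e-01  1.60545391e+00  1.28124300e-04
  1.26537288e+00 -9.25880205e-01]
blue 9646.5 [[295, 152], [299, 159], [293, 263], [213, 264], [207, 156], [211, 152]]
blue 1554.0 [[262, 299], [311, 307], [314, 320], [308, 335], [253, 332]]
```

View pics/w2b.png

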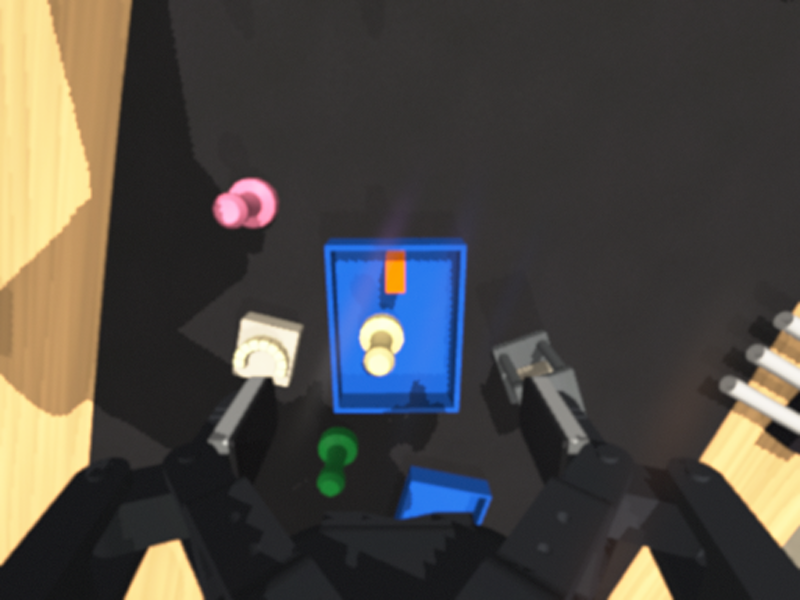

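```bash
python3 - <<'E'
from meas import *
m,im=load("w2"); ms,_=load("scene0"); md,_=load("side0")
N=lambda *p:[(x*.64-.18,y*.64-.18) for x,y in p]
R=onplane(m,N((325,241),(467,240),(333,412),(461,411)),.03); print(R.round(4))
ctr=R.mean(0); v=R[0]+R[1]-R[2]-R[3]; w=R[1]+R[3]-R[0]-R[2]
print("ctr",ctr,"yaw",np.degrees(np.arctan2(v[1],v[0])),"perp",np.degrees(np.arctan2(w[1],w[0]))+90,"L",np.linalg.norm(v)/2,"W",np.linalg.norm(w)/2)
a=np.arctan2(v[1],v[0]); u=np.array([np.cos(a),np.sin(a),0])
print("lug from pan",ctr+.059*u)
hsv=cv2.cvtColor(im,cv2.COLOR_RGB2HSV); M=cv2.inRange(hsv,np.array((3,150,80)),np.array((18,255,255)))[150:200,235:270]
ys,xs=np.nonzero(M); print("orange box",xs.min()+235,xs.max()+235,ys.min()+150,ys.max()+150)
print(hsv[155:190:2,253].tolist())
xm=(xs.min()+xs.max())/2+235; yb=ys.max()+150.5
e=onplane(m,[(xm,yb)],.064); print("lug tail-edge->centre",e+.012*u)
p=N((396,272))
for mm,q in((ms,(248.5,168.5)),(md,(245.7,256.3))): print("tri lug",tri(m,[(xm,yb-6)],mm,[q]))
f=onplane(m,N((381,330)),.016); print("die foot",f, "in pan x",(f-ctr)@u)
E
```

```text
[[ 0.4013 -0.1905  0.03  ]
 [ 0.5058 -0.1575  0.03  ]
 [ 0.4452 -0.3372  0.03  ]
 [ 0.5533 -0.3028  0.03  ]]
ctr [ 0.47638075 -0.24700026  0.03      ] yaw 107.36526062447334 perp 107.59351282299436 L 0.15306253544831097 W 0.11147315885032978
lug from pan [ 0.45877148 -0.19068939  0.03      ]
orange box 247 258 162 186
[[113, 166, 143], [110, 193, 205], [116, 143, 209], [3, 134, 179], [11, 213, 195], [11, 218, 192], [16, 249, 251], [19, 255, 254], [19, 255, 254], [19, 255, 254], [19, 255, 254], [19, 255, 254], [19, 255, 254], [19, 255, 254], [19, 255, 254], [19, 255, 255], [5, 143, 219], [111, 188, 174]]
lug tail-edge->centre [[ 0.45825727 -0.1918597   0.064     ]]
tri lug (array([ 0.45870323, -0.19383926,  0.07130137]), np.float64(0.0015860444124383385))
tri lug (array([ 0.46046495, -0.1947441 ,  0.0712324 ]), np.float64(0.002537597953003178))
die foot [[ 0.46480011 -0.25496039  0.016     ]] in pan x [-0.00414094]
```

The lug is at about (0.459, -0.192), top about 64–71 mm, and the jaws are aligned within 0.3°. Descend, then close.

Request:
{"name": "send_rows", "arguments": {
  "series": [
    [[-0.2,-0.15,-2,0,0,0,-1],[0,0,-2,0,0,0,-1],[0,0,-2,0,0,0,-1],[0,0,-2,0,0,0,-1],[0,0,-2,0,0,0,-1],[0,0,-2,0,0,0,-1],[0,0,-1,0,0,0,-1],[0,0,-1,0,0,0,-1],[0,0,0,0,0,0,-1],[0,0,0,0,0,0,-1]]
  ]
}}

```text
t: 3.67
tcp_pos: [0.4588, -0.1928, 0.0408]
tcp_rot: [0.594, 0.804, 0.0, 0.0]
wrist_force: [-0.4, -0.0, 0.6]
finger_gap: 0.993
```

Request:
{"name": "send_rows", "arguments": {
  "series": [
    [[0,0,0,0,0,0,0],[0,0,0,0,0,0,0.4],[0,0,0,0,0,0,1],[0,0,0,0,0,0,1],[0,0,0,0,0,0,1],[0,0,0,0,0,0,1],[0,0,0,0,0,0,1],[0,0,0,0,0,0,1],[0,0,0,0,0,0,1],[0,0,0,0,0,0,1]]
  ]
}}

```text
t: 4.5
tcp_pos: [0.4584, -0.1929, 0.0404]
tcp_rot: [0.595, 0.804, -0.0, -0.0]
wrist_force: [0.7, 0.2, -0.1]
finger_gap: -0.001
```

The fingers shut fully, so the lug was missed. Take a look.

```bash
python3 - <<'E'
from meas import *
a=grab("side","s3")[1][230:350,200:340]; b=grab("scene","c3")[1][130:250,180:320]; w=grab("wrist","w3")[1]
t=np.hstack([cv2.resize(x,(400,300),interpolation=cv2.INTER_CUBIC) for x in(a,b)])
t=np.vstack([t,np.hstack([cv2.resize(w,(400,300)),cv2.resize(w[100:280,136:376],(400,300),interpolation=cv2.INTER_CUBIC)])])
cv2.imwrite("pics/mos3.png",t[:,:,::-1])
E
```

```text
(no output)
```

View pics/mos3.png

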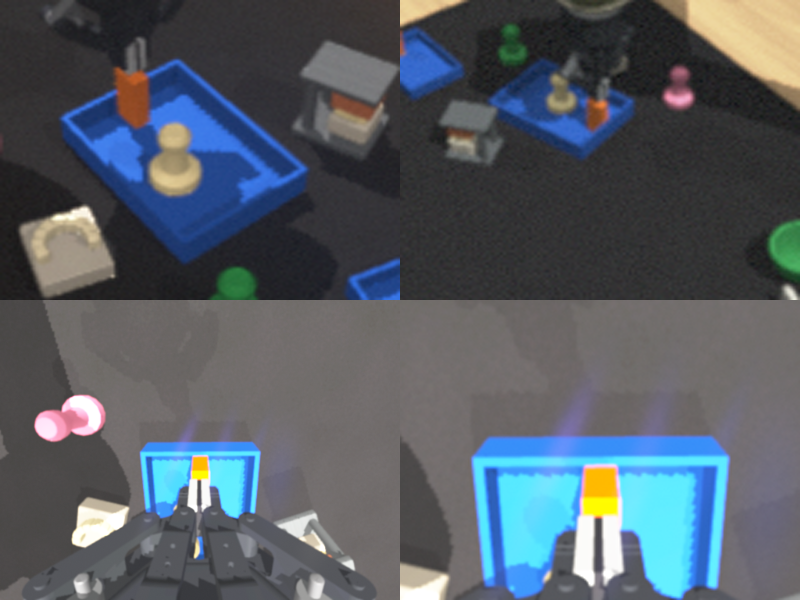

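```bash
python3 - <<'E'
from meas import *
s=ctrl.get_state(); print(s["t"],s["tcp_pos"],s["wrist_force"])
for n in("w3","s3","c3"):
    m,_=load(n); T=s["tcp_pos"]; print(n,"tcp",proj(m,[T,T+[0,0,.03],[.459,-.1915,.064]]).round(1).tolist())
w,_=load("w3");a,_=load("s3");c,_=load("c3")
print(tri(w,[(254.2,230)],a,[(248,255)]),tri(a,[(248,255)],c,[(251.4,159.7)]),tri(w,[(254.2,230)],c,[(251.4,159.7)]))
# lug top centre, wrist crop (601,490), side (131,73), scene (597,97)
l=[(136+(601-400)/1.667,100+190/1.667),(200+131/2.857,230+74/2.857),(180+197/2.857,130+98/2.857)]
print(tri(w,[l[0]],a,[l[1]]),tri(a,[l[1]],c,[l[2]]),tri(w,[l[0]],c,[l[2]]))
E
```

```text
4.65 [ 0.45844539 -0.1928612   0.0403831 ] [ 0.5994392   0.16920188 -0.4495535 ]
w3 tcp [[255.5, 220.3], [255.6, 241.7], [257.1, 234.9]]
s3 tcp [[244.4, 265.7], [243.9, 256.3], [244.1, 257.8]]
c3 tcp [[248.7, 174.6], [248.5, 168.7], [248.6, 170.3]]
(array([ 0.46235732, -0.1889386 ,  0.06597464]), np.float64(0.012531156847534995)) (array([ 0.45056325, -0.20669492,  0.09534398]), np.float64(0.024947480503057503)) (array([ 0.45214426, -0.17073823,  0.12071451]), np.float64(0.018614415030565545))
(array([ 0.46070162, -0.18192367,  0.05705068]), np.float64(0.010307275925050381)) (array([ 0.45570572, -0.20116917,  0.08262476]), np.float64(0.008941934849049251)) (array([ 0.45614019, -0.17599979,  0.09595095]), np.float64(0.02310868596789552))
```

```bash
python3 - <<'E'
import cv2,numpy as np
r=lambda f,x,y,w,h:cv2.resize(cv2.imread(f"pics/{f}.png")[y:y+h,x:x+w],(400,600),interpolation=cv2.INTER_CUBIC)
cv2.imwrite("pics/z3.png",np.hstack([r("s3",225,225,46,69),r("w3",216,180,80,120)]))
E
```

```text
(no output)
```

View pics/z3.png

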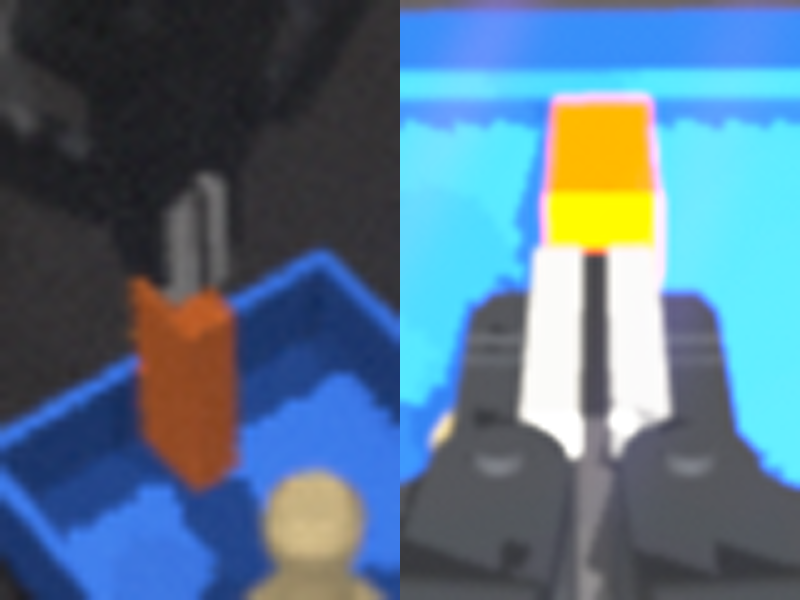

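The picture shows shut fingertips right on the lug's top, though the reported TCP would put them 25 mm lower. I'll raise 5 cm and measure where the tip really is against the state.

Request:
{"name": "send_rows", "arguments": {
  "series": [
    [[0,0,1,0,0,0,1],[0,0,2,0,0,0,1],[0,0,2,0,0,0,1],[0,0,0,0,0,0,1],[0,0,0,0,0,0,1]]
  ]
}}

```text
t: 5.07
tcp_pos: [0.4589, -0.1932, 0.0916]
tcp_rot: [0.595, 0.804, -0.0, 0.001]
wrist_force: [0.8, -0.6, 0.1]
finger_gap: -0.002
```

```bash
python3 - <<'E'
from meas import *
s=ctrl.get_state(); T=s["tcp_pos"]; print(T,s["finger_gap"],s["wrist_force"])
o=[]
for n,f in(("side","s4"),("wrist","w4"),("scene","c4")):
    m,im=grab(n,f); p=proj(m,[T,T+[0,0,.03],[.459,-.1915,.064]]); print(f,p.round(1).tolist())
    x,y=p.mean(0).round().astype(int); h=24 if n!="wrist" else 45
    c=cv2.resize(im[y-h:y+h,x-h:x+h],(384,384),interpolation=cv2.INTER_CUBIC); k=384/2/h; print("crop origin",x-h,y-h,"scale",k)
    for q,col in zip(p,((255,0,0),(0,255,0),(255,0,255))): cv2.circle(c,tuple(int(v) for v in ((q+.5-[x-h,y-h])*k)),4,col,1)
    o.append(c)
cv2.imwrite("pics/z4.png",cv2.resize(np.hstack(o)[:,:,::-1],(800,267)))
np.save("pics/t4.npy",T)
E
```

```text
[ 0.45894001 -0.19319462  0.09164608] -0.0018297300420731424 [ 0.76204043 -0.64492768  0.09238584]
s4 [[243.9, 249.4], [243.4, 239.1], [244.1, 257.8]]
crop origin 220 225 scale 8.0
w4 [[256.0, 221.5], [256.2, 243.3], [256.6, 204.7]]
crop origin 211 178 scale 4.266666666666667
c4 [[248.2, 164.5], [248.1, 158.3], [248.6, 170.3]]
crop origin 224 140 scale 8.0
```

View pics/z4.png

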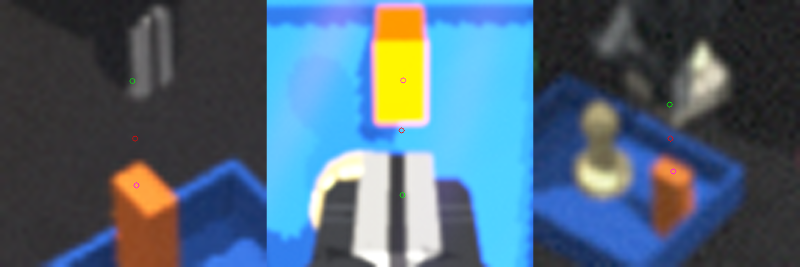

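The shut tip (side native about (247,241.5), wrist about (255,229.6), scene about (249.5,162)) lies well above the reported TCP (red circle).

```bash
python3 - <<'E'
from meas import *
T=np.load("pics/t4.npy"); s,_=load("s4");w,_=load("w4");c,_=load("c4")
a=np.radians(107.2);u=np.array([np.cos(a),np.sin(a),0]);v=np.array([-np.sin(a),np.cos(a),0])
for p,q,r in(((s,(247,241.8)),(w,(254.8,229.6)),"s-w"),((s,(247,241.8)),(c,(249.5,161.8)),"s-c"),((w,(254.8,229.6)),(c,(249.5,161.8)),"w-c")):
    X,e=tri(p[0],[p[1]],q[0],[q[1]]); d=X-T; print(r,X.round(4),"rel tcp fwd,left,z mm",(np.array([d@u,d@v,d[2]])*1000).round(1),"gap",round(e*1000,1))
# lug top centre in s4,w4
ls=(220+136/267*48,225+190/267*48); lw=(211+134/267*90,178+83/267*90)
X,e=tri(s,[ls],w,[lw]);print("lug",X,e)
E
```

```text
s-w [ 0.4621 -0.1917  0.1093] rel tcp fwd,left,z mm [ 0.5 -3.4 17.7] gap 9.4
s-c [ 0.4627 -0.1884  0.1092] rel tcp fwd,left,z mm [ 3.5 -5.  17.6] gap 10.0
w-c [ 0.4569 -0.1902  0.1074] rel tcp fwd,left,z mm [ 3.5  1.  15.8] gap 3.1
lug [ 0.45920782 -0.19345294  0.06188117] 0.00017381723918977602
```

Independent check: the tips really are about 18–24 mm above the reported TCP, while the lug is confirmed at (0.459, -0.193, 0.062). I'll compensate: reopen and descend to reported z of about 0.020.

Request:
{"name": "send_rows", "arguments": {
  "series": [
    [[0,0,0,0,0,0,-1],[0,0,0,0,0,0,-1],[0,0,0,0,0,0,-1],[0,0,0,0,0,0,-1],[0,0,0,0,0,0,-1],[0,0,0,0,0,0,-1]]
  ]
}}

```text
t: 5.72
tcp_pos: [0.4584, -0.1929, 0.0903]
tcp_rot: [0.595, 0.804, -0.0, -0.0]
wrist_force: [0.6, -0.1, 0.1]
finger_gap: 0.845
```

Request:
{"name": "send_rows", "arguments": {
  "series": [
    [[0,0,-1.5,0,0,0,-1],[0,0,-1.5,0,0,0,-1],[0,0,-1.5,0,0,0,-1],[0,0,-1,0,0,0,-1],[0,0,-0.7,0,0,0,-1],[0,0,-0.5,0,0,0,-1],[0,0,-0.4,0,0,0,-1],[0,0,0,0,0,0,-1]]
  ]
}}

```text
t: 6.38
tcp_pos: [0.4584, -0.1928, 0.019]
tcp_rot: [0.595, 0.804, -0.0, -0.0]
wrist_force: [-0.1, -0.1, -0.2]
finger_gap: 0.998
```

Request:
{"name": "send_rows", "arguments": {
  "series": [
    [[0,0,0,0,0,0,0],[0,0,0,0,0,0,0.3],[0,0,0,0,0,0,0.5],[0,0,0,0,0,0,0.6],[0,0,0,0,0,0,0.7],[0,0,0,0,0,0,0.8],[0,0,0,0,0,0,1],[0,0,0,0,0,0,1],[0,0,0,0,0,0,1]]
  ]
}}

```text
t: 7.13
tcp_pos: [0.4587, -0.193, 0.0198]
tcp_rot: [0.595, 0.804, 0.0, 0.0]
wrist_force: [-0.3, 1.9, 5.1]
finger_gap: 0.146
```

Gripped (gap of about 12–14 mm). Drag the pan first along its own axis, clear of the articulator and cast.

Request:
{"name": "send_rows", "arguments": {
  "series": [
    [[-0.12,0.38,0,0,0,0,1],[-0.24,0.76,0,0,0,0,1],[-0.3,0.95,0,0,0,0,1],[-0.3,0.95,0,0,0,0,1],[-0.3,0.95,0,0,0,0,1],[-0.3,0.95,0,0,0,0,1],[-0.3,0.95,0,0,0,0,1],[-0.3,0.95,0,0,0,0,1],[-0.3,0.95,0,0,0,0,1],[-0.3,0.95,0,0,0,0,1],[-0.15,0.48,0,0,0,0,1],[-0.09,0.29,0,0,0,0,1]]
  ]
}}

```text
t: 8.13
tcp_pos: [0.4286, -0.0973, 0.0198]
tcp_rot: [0.594, 0.804, -0.0, 0.001]
wrist_force: [0.9, -10.0, 15.3]
finger_gap: 0.138
```

Request:
{"name": "send_rows", "arguments": {
  "series": [
    [[0.17,0.36,0,0,0,-0.05,1],[0.34,0.72,0,0,0,-0.11,1],[0.47,1.0,0,0,0,-0.11,1],[0.47,1.0,0,0,0,-0.11,1],[0.47,1.0,0,0,0,-0.11,1],[0.47,1.0,0,0,0,-0.11,1],[0.47,1.0,0,0,0,-0.11,1],[0.47,1.0,0,0,0,-0.11,1],[0.47,1.0,0,0,0,-0.11,1],[0.47,1.0,0,0,0,-0.11,1],[0.47,1.0,0,0,0,-0.11,1],[0.47,1.0,0,0,0,-0.11,1]]
  ]
}}

```text
t: 9.13
tcp_pos: [0.4801, 0.0131, 0.0198]
tcp_rot: [0.638, 0.77, -0.001, -0.0]
wrist_force: [0.8, 0.8, -1.9]
finger_gap: 0.143
```

Request:
{"name": "send_rows", "arguments": {
  "series": [
    [[0.47,1.0,0,0,0,-0.11,1],[0.47,1.0,0,0,0,-0.11,1],[0.47,1.0,0,0,0,-0.11,1],[0.47,1.0,0,0,0,-0.11,1],[0.47,1.0,0,0,0,-0.11,1],[0.47,1.0,0,0,0,-0.11,1],[0.47,1.0,0,0,0,-0.11,1],[0.47,1.0,0,0,0,-0.11,1],[0.47,1.0,0,0,0,-0.11,1],[0.47,1.0,0,0,0,-0.11,1],[0.34,0.72,0,0,0,-0.1,1],[0.17,0.36,0,0,0,-0.05,1]]
  ]
}}

```text
t: 10.13
tcp_pos: [0.5315, 0.124, 0.0198]
tcp_rot: [0.679, 0.734, -0.002, -0.0]
wrist_force: [1.1, -1.6, -1.7]
finger_gap: 0.141
```

```bash
python3 - <<'E'
from meas import *
s=ctrl.get_state(); print({k:np.round(s[k],3).tolist() for k in("t","tcp_pos","tcp_rot","wrist_force","moment","finger_gap")})
a=grab("side","s5")[1]; w=grab("wrist","w5")[1]; b=grab("scene","c5")[1]
x=np.hstack([cv2.resize(w,(400,300)),cv2.resize(b[170:320,200:400],(400,300),interpolation=cv2.INTER_CUBIC)])
y=np.hstack([cv2.resize(a[120:270,160:360],(400,300),interpolation=cv2.INTER_CUBIC),cv2.resize(w[120:270,156:356],(400,300),interpolation=cv2.INTER_CUBIC)])
cv2.imwrite("pics/m5.png",np.vstack([x,y])[:,:,::-1])
E
```

```text
{'t': 10.133, 'tcp_pos': [0.532, 0.124, 0.02], 'tcp_rot': [0.679, 0.734, -0.002, -0.0], 'wrist_force': [1.053, -1.617, -1.667], 'moment': [-0.1, -0.033, -0.009], 'finger_gap': 0.141}
```

View pics/m5.png

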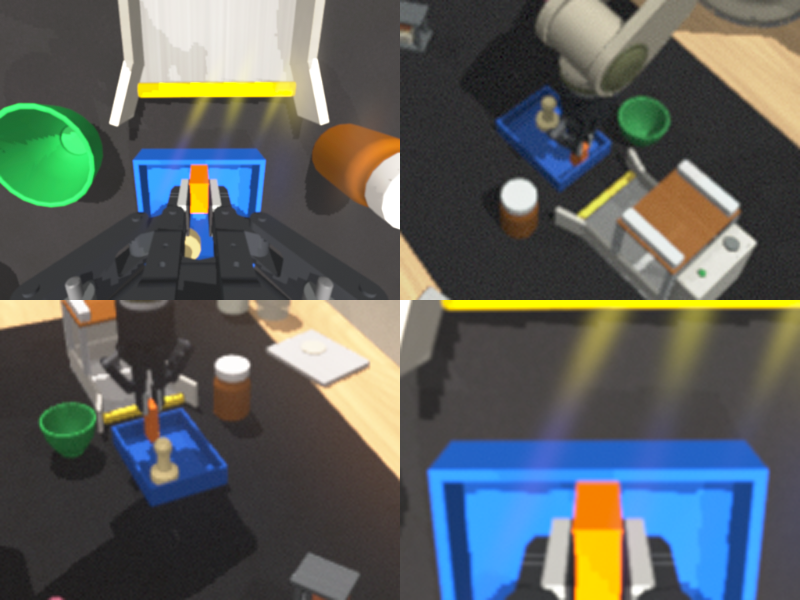

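Pan at the mouth, lug gripped, die standing; wrist view has the sill centre about 15 mm to the right of the lug. Centre it and pitch the leading edge up 7° about the tail.

Request:
{"name": "send_rows", "arguments": {
  "series": [
    [[0.16,0.22,0.2,0.174,0.014,0.01,1],[0.16,0.22,0.2,0.174,0.014,0.01,1],[0.16,0.22,0.2,0.174,0.014,0.01,1],[0.16,0.22,0.2,0.174,0.014,0.01,1],[0.16,0.22,0.2,0.174,0.014,0.01,1],[0.16,0.22,0.2,0.174,0.014,0.01,1],[0.16,0.22,0.2,0.174,0.014,0.01,1],[0.16,0.22,0.2,0.174,0.014,0.01,1],[0,0,0,0,0,0,1],[0,0,0,0,0,0,1]]
  ]
}}

```text
t: 11.12
tcp_pos: [0.5457, 0.1416, 0.0356]
tcp_rot: [0.675, 0.735, 0.042, -0.045]
wrist_force: [-0.4, 1.9, -0.8]
finger_gap: 0.143
```

```bash
cat > dk.py <<'E'
from meas import *
O=np.array([.532,.2845]); U=np.array([-.0872,.9962]); V=np.array([-.9962,-.0872])
def dock(p): r=np.array(p)[:2]-O; return np.array([r@U,r@V])
def st():
    s=ctrl.get_state(); R=cv2.Rodrigues(np.zeros(3))[0]
    from scipy.spatial.transform import Rotation as Ro
    A=Ro.from_quat(s["tcp_rot"]).as_matrix(); print("t",round(s["t"],2),"tcp",s["tcp_pos"].round(4),"dock xy",dock(s["tcp_pos"]).round(4),"zax",A[:,2].round(3),"yaw y",np.degrees(np.arctan2(A[1,1],A[0,1])).round(2),"F",s["wrist_force"].round(1),"gap",round(s["finger_gap"],3)); return s
E
python3 - <<'E'
from dk import *
st(); m,im=grab("wrist","w6")
for nm,lo,hi in(("blue",(105,120,40),(125,255,255)),("yellow",(22,120,80),(36,255,255)),("orange",(3,150,80),(20,255,255))):
    for c in blob(im,lo,hi,60)[:2]: print(nm,cv2.contourArea(c),cv2.approxPolyDP(cv2.convexHull(c),2,True).reshape(-1,2).tolist())
E
```

```text
t 11.12 tcp [0.5457 0.1416 0.0356] dock xy [-0.1435 -0.0012] zax [-0.01   0.122 -0.993] yaw y 4.85 F [-0.4  1.9 -0.8] gap 0.143
blue 9948.0 [[340, 205], [333, 271], [319, 278], [193, 279], [176, 270], [169, 205], [181, 190], [328, 190]]
blue 1063.5 [[266, 274], [274, 327], [251, 332], [242, 290], [243, 274]]
yellow 2835.5 [[166, 134], [226, 131], [341, 132], [342, 140], [339, 148], [245, 154], [169, 148]]
orange 3000.0 [[395, 180], [409, 179], [450, 193], [412, 261], [405, 258], [371, 204], [375, 194], [384, 185]]
orange 1359.0 [[264, 212], [267, 231], [266, 271], [246, 272], [243, 271], [244, 214]]
```

Aligned with the sill (pan centre col 254.5, sill 254). Advance over the sill.

Request:
{"name": "send_rows", "arguments": {
  "series": [
    [[-0.02,0.25,0.03,0.02,0,0,1],[-0.04,0.45,0.03,0.02,0,0,1],[-0.04,0.5,0.03,0.02,0,0,1],[-0.04,0.5,0.03,0.02,0,0,1],[-0.04,0.5,0,0,0,0,1],[-0.04,0.5,0,0,0,0,1],[-0.04,0.5,0,0,0,0,1],[-0.04,0.5,0,0,0,0,1],[-0.04,0.45,0,0,0,0,1],[-0.03,0.3,0,0,0,0,1],[0,0,0,0,0,0,1]]
  ]
}}

```text
t: 12.08
tcp_pos: [0.5416, 0.1868, 0.0367]
tcp_rot: [0.675, 0.735, 0.044, -0.047]
wrist_force: [-0.5, 2.4, -1.3]
finger_gap: 0.142
```

Request:
{"name": "send_rows", "arguments": {
  "series": [
    [[0,0,-0.1,-0.09,0,0,1],[0,0,-0.1,-0.09,0,0,1],[0,0,-0.1,-0.09,0,0,1],[0,0,-0.1,-0.09,0,0,1],[0,0,0,0,0,0,1],[0,0,0,0,0,0,1]]
  ]
}}

```text
t: 12.58
tcp_pos: [0.5418, 0.186, 0.0325]
tcp_rot: [0.676, 0.736, 0.032, -0.037]
wrist_force: [0.3, 1.3, -0.9]
finger_gap: 0.141
```

```bash
python3 - <<'E'
from dk import *
st(); a=grab("side","s7")[1]; w=grab("wrist","w7")[1]; b=grab("scene","c7")[1]
x=np.hstack([cv2.resize(w,(400,300)),cv2.resize(b[190:310,220:380],(400,300),interpolation=cv2.INTER_CUBIC)])
y=np.hstack([cv2.resize(a[120:240,160:320],(400,300),interpolation=cv2.INTER_CUBIC),cv2.resize(w[120:270,156:356],(400,300),interpolation=cv2.INTER_CUBIC)])
cv2.imwrite("pics/m7.png",np.vstack([x,y])[:,:,::-1])
E
```

```text
t 12.58 tcp [0.5418 0.186  0.0325] dock xy [-0.099  -0.0011] zax [-0.01   0.097 -0.995] yaw y 4.87 F [ 0.3  1.3 -0.9] gap 0.141
```

View pics/m7.png

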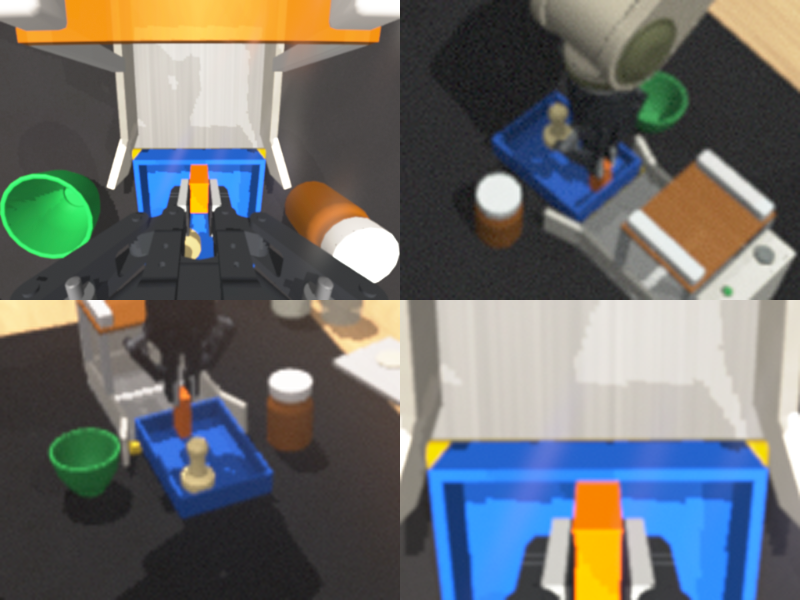

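Leading edge is over the sill, pan centred in the flare, die standing. Lower a touch, then release so it rests on the sill.

Request:
{"name": "send_rows", "arguments": {
  "series": [
    [[0,0,-0.05,-0.04,0,0,1],[0,0,-0.05,-0.04,0,0,1],[0,0,0,0,0,0,1],[0,0,0,0,0,0,0.7],[0,0,0,0,0,0,0.65],[0,0,0,0,0,0,0.6],[0,0,0,0,0,0,0.5],[0,0,0,0,0,0,0.4],[0,0,0,0,0,0,0.3],[0,0,0,0,0,0,0.2],[0,0,0,0,0,0,0.2]]
  ]
}}

```text
t: 13.65
tcp_pos: [0.5417, 0.1859, 0.0315]
tcp_rot: [0.676, 0.736, 0.03, -0.034]
wrist_force: [-0.2, -0.0, 0.6]
finger_gap: 0.401
```

```bash
python3 - <<'E'
from dk import *
st(); m,im=grab("wrist","w8"); 
hsv=cv2.cvtColor(im,cv2.COLOR_RGB2HSV)
for nm,lo,hi in(("blue",(105,120,40),(125,255,255)),("orange",(3,150,80),(20,255,255)),("yellow",(22,120,80),(36,255,255))):
    for c in blob(im,lo,hi,40)[:3]: print(nm,cv2.contourArea(c),cv2.approxPolyDP(cv2.convexHull(c),2,True).reshape(-1,2).tolist())
print(proj(m,[[*(O+U*x+V*y),z] for x,y,z in((-.082,.055,.046),(-.082,-.055,.046),(-.082,.055,.014),(-.082,-.055,.014),(-.098,0,.075))]).round(1).tolist())
E
```

```text
t 13.65 tcp [0.5417 0.1859 0.0315] dock xy [-0.099  -0.0011] zax [-0.01   0.09  -0.996] yaw y 4.87 F [-0.2 -0.   0.6] gap 0.401
blue 13562.0 [[340, 205], [333, 276], [293, 328], [252, 332], [177, 276], [169, 206], [182, 192], [317, 191], [327, 192]]
orange 17516.0 [[489, 53], [476, 57], [31, 58], [18, 55], [15, 37], [80, 0], [426, 0], [490, 35]]
orange 3977.0 [[367, 258], [374, 244], [382, 237], [404, 232], [417, 236], [458, 264], [472, 279], [407, 302], [367, 272]]
orange 475.5 [[246, 212], [264, 212], [265, 272], [243, 236]]
yellow 803.5 [[285, 36], [278, 48], [247, 50], [226, 45], [232, 32], [268, 31], [284, 33]]
yellow 752.5 [[265, 237], [265, 271], [245, 272], [244, 236]]
yellow 88.0 [[180, 190], [169, 203], [169, 191]]
[[167.1, 202.4], [340.4, 202.2], [180.6, 190.6], [327.5, 190.4], [253.4, 245.4]]
```

Wrist picture matches the prediction (lead at dock x of about -82 mm, resting). Now lift out, go behind the tail and straighten the tool.

Request:
{"name": "send_rows", "arguments": {
  "series": [
    [[0,-0.1,1,0,0,0,0.2],[0,-0.1,2,0,0,0,0.2],[0,-0.1,2,0,0,0,0.2],[0,-0.1,2.5,0,0,0,0.2],[0,0,2.5,0,0,0,0.2],[0.1,-1.5,1,-0.17,-0.01,0,0.3],[0.25,-3,0,-0.17,-0.01,0,0.3],[0.3,-3.3,0,-0.17,-0.02,0,0.3],[0.3,-3.3,0,-0.17,-0.02,0,0.4],[0.3,-3.3,0,-0.17,-0.01,0,0.4],[0.2,-2.3,0,-0.17,-0.01,0,0.4],[0,0,0,0,0,0.03,0.4]]
  ]
}}

```text
t: 14.7
tcp_pos: [0.5563, 0.0104, 0.1414]
tcp_rot: [0.677, 0.736, -0.002, -0.001]
wrist_force: [0.5, -0.7, -1.0]
finger_gap: 0.3
```

Request:
{"name": "send_rows", "arguments": {
  "series": [
    [[0,0,-2.5,0,0,0,0.4],[0,0,-2.5,0,0,0,0.4],[0,0,-2.5,0,0,0,0.4],[0,0,-2,0,0,0,0.4],[0,0,-1.5,0,0,0,0.4],[0,0,-1,0,0,0,0.4],[0,0,-0.5,0,0,0,0.4],[0,0,0,0,0,0,0.4]]
  ]
}}

```text
t: 15.37
tcp_pos: [0.5558, 0.0149, 0.016]
tcp_rot: [0.676, 0.737, -0.001, -0.002]
wrist_force: [-0.0, -1.1, 0.4]
finger_gap: 0.302
```

```bash
python3 - <<'E'
from dk import *
st(); m,im=grab("wrist","w9"); a=grab("side","s9")
c=blob(im,(105,120,40),(125,255,255),200)[0]; print(cv2.approxPolyDP(cv2.convexHull(c),2,True).reshape(-1,2).tolist())
print(proj(m,[[*(O+U*x+V*y),z] for x,y,z in((-.232,.055,.03),(-.232,-.055,.03),(-.082,.055,.045),(-.082,-.055,.045))]).round(1).tolist())
E
```

```text
t 15.37 tcp [0.5558 0.0149 0.016 ] dock xy [-2.707e-01 -2.000e-04] zax [-0.005  0.001 -1.   ] yaw y 5.01 F [-0.  -1.1  0.4] gap 0.302
[[362, 0], [340, 167], [173, 167], [152, 0]]
[[164.7, 171.6], [345.8, 171.9], [119.4, -177.0], [391.6, -178.3]]
```

Request:
{"name": "send_rows", "arguments": {
  "series": [
    [[0,0,-0.8,0,0,0,0.4],[0,0,-0.8,0,0,0,0.4],[0,0,-0.4,0,0,0,0.4],[0,0,-0.2,0,0,0,0.4],[0,0,0,0,0,0,0.4]]
  ]
}}

```text
t: 15.88
tcp_pos: [0.5559, 0.015, -0.006]
tcp_rot: [0.676, 0.737, -0.001, -0.002]
wrist_force: [-0.2, -0.7, -0.5]
finger_gap: 0.299
```

```bash
python3 - <<'E'
from dk import *
s=st(); T=s["tcp_pos"]; o=[]
for n,f,h in(("side","s10",50),("wrist","w10",90)):
    m,im=grab(n,f); p=proj(m,[T,T+[0,0,.02]]); print(f,p.round(1).tolist())
    x,y=p.mean(0).round().astype(int); x0,y0=max(0,x-h),max(0,min(384-2*h,y-h)); c=cv2.resize(im[y0:y0+2*h,x0:x0+2*h],(400,400),interpolation=cv2.INTER_CUBIC); print(x0,y0,200/h)
    for q,col in zip(p,((255,0,0),(0,255,0))): cv2.circle(c,tuple(int(v) for v in (q+.5-[x0,y0])*200/h),4,col,1)
    o.append(c)
cv2.imwrite("pics/z10.png",np.hstack(o)[:,:,::-1])
E
```

```text
t 15.88 tcp [ 0.5559  0.015  -0.006 ] dock xy [-0.2706 -0.0004] zax [-0.004  0.001 -1.   ] yaw y 5.0 F [-0.2 -0.7 -0.5] gap 0.299
s10 [[255.3, 211.9], [255.2, 206.3]]
205 159 4.0
w10 [[255.1, 219.8], [255.1, 233.2]]
165 136 2.2222222222222223
```

View pics/z10.png

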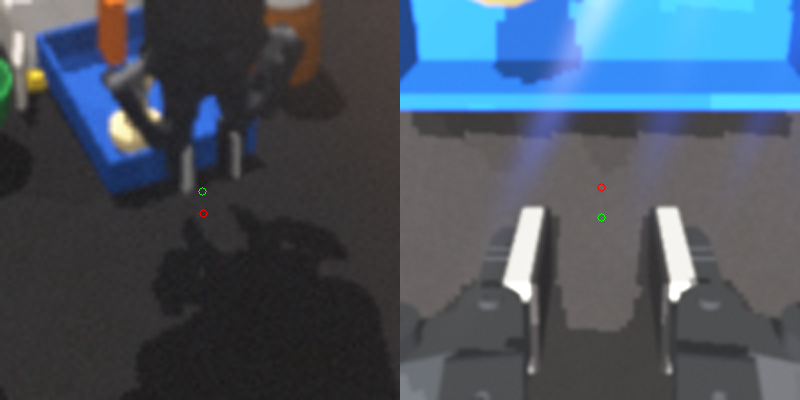

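Fingertips sit about 20 mm above the reported TCP (wrist crop), level with the tail wall. Push along the dock axis.

Request:
{"name": "send_rows", "arguments": {
  "series": [
    [[-0.09,1,0.2,0,0,0,0.4],[-0.09,1,0.1,0,0,0,0.4],[-0.03,0.3,0,0,0,0,0.4],[-0.03,0.3,0,0,0,0,0.4],[-0.03,0.3,0,0,0,0,0.4],[-0.03,0.3,0,0,0,0,0.4],[-0.04,0.4,0,0,0,0,0.4],[-0.04,0.4,0,0,0,0,0.4],[-0.04,0.4,0,0,0,0,0.4],[-0.04,0.4,0,0,0,0,0.4],[-0.04,0.4,0,0,0,0,0.4],[-0.04,0.4,0,0,0,0,0.4]]
  ]
}}

```text
t: 16.98
tcp_pos: [0.5504, 0.0716, -0.0027]
tcp_rot: [0.676, 0.737, -0.001, -0.002]
wrist_force: [-0.4, -1.0, -0.1]
finger_gap: 0.301
```

```bash
cat >> dk.py <<'E'
def look(f):
    s=st(); m,im=grab("wrist",f); hsv=cv2.cvtColor(im,cv2.COLOR_RGB2HSV)
    # pan: cyan/blue incl. saturated rim
    c=max(cv2.findContours(cv2.inRange(hsv,np.array((88,90,40)),np.array((126,255,255))),cv2.RETR_EXTERNAL,cv2.CHAIN_APPROX_NONE)[0],key=cv2.contourArea)
    print("pan hull",cv2.approxPolyDP(cv2.convexHull(c),2,True).reshape(-1,2).tolist())
    t=dock(s["tcp_pos"])[0]+.011
    print("expect tail rim if in contact",proj(m,[[*(O+U*t+V*y),z] for y in(.055,-.055) for z in(.03,.04)]).round(1).tolist())
    a=grab("side",f+"s")[1]; hs=cv2.cvtColor(a,cv2.COLOR_RGB2HSV)
    M=cv2.inRange(hs,np.array((15,40,70)),np.array((32,170,255)))[140:240,190:300]; n,l,stt,ce=cv2.connectedComponentsWithStats(M)
    print("cream blobs",[(stt[i].tolist(),(ce[i]+[190,140]).round(1).tolist()) for i in range(1,n) if 30<stt[i][4]<900])
E
python3 -c "
from dk import *
look('w11')"
```

```text
t 16.98 tcp [ 0.5504  0.0716 -0.0027] dock xy [-2.137e-01  2.000e-04] zax [-0.004  0.002 -1.   ] yaw y 4.99 F [-0.4 -1.  -0.1] gap 0.301
pan hull [[391, 0], [394, 62], [391, 94], [374, 177], [348, 271], [167, 272], [132, 65], [124, 0]]
expect tail rim if in contact [[160.2, 226.4], [154.0, 234.6], [351.6, 226.8], [357.7, 235.0]]
cream blobs [([43, 43, 12, 13, 76], [237.0, 190.8])]
```

The tail rim at row 272 (expected 226) says the pan did not move: the tips passed over the wall, so they are higher than I reckoned. Back off the same way and feel for the bench.

Request:
{"name": "send_rows", "arguments": {
  "series": [
    [[0.05,-0.5,0,0,0,0,0.4],[0.09,-1,0,0,0,0,0.4],[0.09,-1,0,0,0,0,0.4],[0.09,-1,0,0,0,0,0.4],[0.09,-1,0,0,0,0,0.4],[0.09,-1,0,0,0,0,0.4],[0.05,-0.5,0,0,0,0,0.4],[0,0,-0.4,0,0,0,0.4],[0,0,-0.4,0,0,0,0.4],[0,0,-0.3,0,0,0,0.4],[0,0,0,0,0,0,0.4]]
  ]
}}

```text
t: 18.0
tcp_pos: [0.5559, 0.0105, -0.0141]
tcp_rot: [0.676, 0.737, -0.001, -0.002]
wrist_force: [0.2, 0.3, 0.2]
finger_gap: 0.302
```

```bash
python3 -c "
from dk import *
look('w12')
m,_=load('w11'); print('w11 unmoved pan tail',proj(m,[[*(O+U*-.232+V*y),.03] for y in(.055,-.055)]).round(1).tolist())
m,_=load('w12'); print('w12 unmoved pan tail',proj(m,[[*(O+U*-.232+V*y),.03] for y in(.055,-.055)]).round(1).tolist())"
```

```text
t 18.0 tcp [ 0.5559  0.0105 -0.0141] dock xy [-2.751e-01  1.000e-04] zax [-0.004  0.001 -1.   ] yaw y 5.0 F [0.2 0.3 0.2] gap 0.302
pan hull [[409, 0], [390, 126], [356, 274], [335, 279], [175, 278], [160, 272], [127, 0]]
expect tail rim if in contact [[152.8, 235.9], [145.7, 245.4], [358.4, 236.3], [365.4, 245.9]]
cream blobs [([46, 0, 43, 14, 380], [256.4, 145.8]), ([20, 29, 27, 13, 90], [223.1, 175.0]), ([51, 59, 8, 10, 61], [244.2, 203.8])]
w11 unmoved pan tail [[165.5, 269.9], [346.1, 270.3]]
w12 unmoved pan tail [[145.2, 178.4], [366.1, 178.7]]
```

```bash
python3 - <<'E'
from dk import *
for f in("s7","s9","s10","w11s","w12s"):
    m,im=load(f); print(f)
    for nm,lo,hi in(("blue",(105,120,40),(125,255,255)),("orange",(3,170,100),(14,255,255))):
        for c in blob(im,lo,hi,40)[:6]:
            x,y,w,h=cv2.boundingRect(c)
            if y>125 and y<230 and x>200 and x<300: print("  ",nm,cv2.contourArea(c),(x,y,w,h),cv2.approxPolyDP(cv2.convexHull(c),2,True).reshape(-1,2).tolist())
for f in ("w10","w11","w12"):
    m,im=load(f); hsv=cv2.cvtColor(im,cv2.COLOR_RGB2HSV); print(f,[(r,hsv[r,255].tolist()) for r in range(100,300,9)])
E
```

```text
s7
   blue 1274.5 (214, 159, 55, 49) [[247, 159], [268, 187], [268, 195], [233, 207], [218, 182], [214, 167]]
   orange 57.0 (230, 155, 6, 19) [[234, 155], [235, 167], [232, 173], [230, 164]]
s9
   blue 719.0 (214, 165, 55, 42) [[214, 168], [228, 165], [258, 175], [268, 187], [268, 195], [232, 206], [218, 182]]
s10
   blue 503.0 (214, 165, 33, 43) [[216, 167], [228, 165], [245, 196], [246, 203], [234, 207], [231, 205], [215, 175]]
   blue 88.5 (252, 182, 9, 19) [[257, 182], [260, 186], [259, 198], [254, 200], [252, 192]]
   orange 59.5 (230, 157, 6, 17) [[230, 157], [235, 159], [234, 173], [230, 170]]
w11s
   blue 904.5 (214, 166, 55, 42) [[214, 168], [221, 166], [249, 170], [264, 181], [268, 187], [268, 196], [233, 207], [218, 182]]
w12s
   blue 916.0 (221, 177, 58, 44) [[221, 181], [235, 177], [271, 191], [278, 199], [278, 208], [241, 220], [222, 190]]
w10 [(100, [0, 0, 255]), (109, [30, 19, 255]), (118, [108, 139, 254]), (127, [101, 95, 255]), (136, [97, 83, 255]), (145, [99, 112, 255]), (154, [99, 152, 255]), (163, [105, 188, 254]), (172, [107, 199, 249]), (181, [99, 184, 255]), 
[... 645 characters left out ...]
53]), (244, [109, 203, 216]), (253, [109, 197, 216]), (262, [110, 193, 215]), (271, [110, 175, 240]), (280, [6, 16, 82]), (289, [10, 14, 56]), (298, [0, 14, 54])]
w12 [(100, [109, 196, 219]), (109, [109, 196, 221]), (118, [102, 178, 255]), (127, [102, 165, 255]), (136, [101, 140, 255]), (145, [101, 131, 255]), (154, [103, 145, 255]), (163, [102, 169, 255]), (172, [113, 65, 253]), (181, [30, 5, 255]), (190, [30, 5, 255]), (199, [30, 9, 255]), (208, [30, 18, 255]), (217, [102, 194, 255]), (226, [102, 194, 255]), (235, [102, 192, 255]), (244, [102, 190, 255]), (253, [109, 193, 222]), (262, [109, 191, 222]), (271, [107, 192, 251]), (280, [168, 14, 94]), (289, [140, 12, 63]), (298, [150, 9, 59])]
```

The side view confirms that backing off hooked the tail wall and drew the pan back a few cm (fingers are inside the pan). Lift straight out, then re-measure the pan.

Request:
{"name": "send_rows", "arguments": {
  "series": [
    [[0,0,1,0,0,0,0.4],[0,0,2,0,0,0,0.4],[0,0,2.5,0,0,0,0.4],[0,0,2.5,0,0,0,0.4],[0,0,2.5,0,0,0,0.4],[0,0,2.5,0,0,0,0.4],[0,0,2,0,0,0,0.4],[0,0,2,0,0,0,0.4],[0,0,1,0,0,0,0.4],[0,0,0,0,0,0,0.4],[0,0,0,0,0,0,0.4]]
  ]
}}

```text
t: 19.02
tcp_pos: [0.5562, 0.0109, 0.1664]
tcp_rot: [0.676, 0.737, -0.001, -0.002]
wrist_force: [1.0, -0.3, -0.3]
finger_gap: 0.299
```

```bash
python3 - <<'E'
from dk import *
st(); m,im=grab("wrist","w13"); ms,ims=grab("side","s13"); mc,imc=grab("scene","c13")
t=np.hstack([cv2.resize(im[:,56:456],(400,384)),cv2.resize(ims[130:250,180:305],(400,384),interpolation=cv2.INTER_CUBIC)])
cv2.imwrite("pics/m13.png",t[:,:,::-1])
E
```

```text
t 19.02 tcp [0.5562 0.0109 0.1664] dock xy [-2.747e-01 -2.000e-04] zax [-0.003  0.001 -1.   ] yaw y 5.0 F [ 1.  -0.3 -0.3] gap 0.299
```

View pics/m13.png

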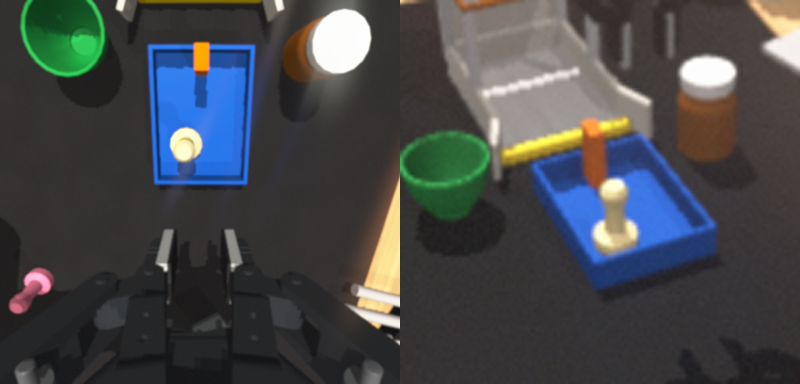

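The pan lies flat on the bench just in front of the sill, die still standing (nearer the tail now), bystanders untouched. Re-measure the pan and repeat the lug approach (no views left, so numbers from masks).

```bash
python3 - <<'E'
from dk import *
m,im=load("w13"); ms,ims=load("s13")
R=onplane(m,[(205,46),(310,45),(211,185),(303,185)],.03); D=np.array([dock(r) for r in R]); print(D.round(4))
v=R[0]+R[1]-R[2]-R[3]; w=R[1]+R[3]-R[0]-R[2]; c=R.mean(0); yaw=np.arctan2(v[1],v[0]); print("ctr",c,dock(c),"yaw",np.degrees(yaw),np.degrees(np.arctan2(w[1],w[0]))+90,np.linalg.norm(v)/2,np.linalg.norm(w)/2)
u=np.array([np.cos(yaw),np.sin(yaw),0]); print("lug",c+.059*u)
o=onplane(m,[(257.5,72.5)],.064); print("lug by tail edge",o+.012*u)
l=(180+591/400*0+ (594-400)*125/400, 130+124*120/384); print("tri lug",tri(m,[(257.5,59)],ms,[l]))
f=onplane(m,[(56+186,138)],.012); print("die",f,"pan x,y",(f-c)@u,(f-c)@np.array([-u[1],u[0],0]))
E
```

```text
[[-0.1419  0.052 ]
 [-0.1411 -0.056 ]
 [-0.292   0.053 ]
 [-0.2919 -0.0569]]
ctr [0.55287861 0.06876344 0.03      ] [-0.21673737 -0.00198704] yaw 94.95914563697428 95.26209979947834 0.15047942871932207 0.1089434442857911
lug [0.54777833 0.12754258 0.03      ]
lug by tail edge [[0.54778329 0.12689572 0.064     ]]
tri lug (array([0.54976535, 0.12551999, 0.06704741]), np.float64(0.004161212240714964))
die [[0.53683863 0.04529519 0.012     ]] pan x,y [-0.02199382] [0.01800865]
```

Request:
{"name": "send_rows", "arguments": {
  "series": [
    [[-0.1,1.4,0,0,0,0,-1],[-0.2,3,0,0,0,0,-1],[-0.2,3,0,0,0,0,-1],[-0.2,2.8,0,0,0,0,-1],[-0.14,1.4,0,0,0,0,-1],[0,0,-2.5,0,0,0,-1],[0,0,-3,0,0,0,-1],[0,0,-3,0,0,0,-1],[0,0,-2.5,0,0,0,-1],[0,0,-2,0,0,0,-1],[0,0,-1.6,0,0,0,-1],[0,0,0,0,0,0,-1]]
  ]
}}

```text
t: 20.17
tcp_pos: [0.5454, 0.1275, 0.0169]
tcp_rot: [0.675, 0.737, -0.003, -0.004]
wrist_force: [-0.3, -1.2, 0.6]
finger_gap: 0.999
```

Request:
{"name": "send_rows", "arguments": {
  "series": [
    [[0,0,0,0,0,0,0],[0,0,0,0,0,0,0.3],[0,0,0,0,0,0,0.5],[0,0,0,0,0,0,0.6],[0,0,0,0,0,0,0.7],[0,0,0,0,0,0,0.8],[0,0,0,0,0,0,1],[0,0,0,0,0,0,1],[0,0,0,0,0,0,1]]
  ]
}}

```text
t: 20.92
tcp_pos: [0.5483, 0.127, 0.0213]
tcp_rot: [0.676, 0.737, -0.0, -0.001]
wrist_force: [-1.0, 0.4, 6.6]
finger_gap: 0.145
```

Request:
{"name": "send_rows", "arguments": {
  "series": [
    [[-0.04,0.16,0.19,0.17,0.013,0,1],[-0.04,0.16,0.19,0.17,0.013,0,1],[-0.04,0.16,0.19,0.17,0.013,0,1],[-0.04,0.16,0.19,0.17,0.013,0,1],[-0.04,0.16,0.19,0.17,0.013,0,1],[-0.04,0.16,0.19,0.17,0.013,0,1],[-0.04,0.16,0.19,0.17,0.013,0,1],[-0.04,0.16,0.19,0.17,0.013,0,1],[-0.04,0.16,0.19,0.17,0.013,0,1],[-0.04,0.16,0.19,0.17,0.013,0,1],[0,0,0,0,0,0,1]]
  ]
}}

```text
t: 21.83
tcp_pos: [0.544, 0.1431, 0.04]
tcp_rot: [0.674, 0.735, 0.051, -0.056]
wrist_force: [-0.0, 1.8, -1.2]
finger_gap: 0.135
```

Request:
{"name": "send_rows", "arguments": {
  "series": [
    [[-0.02,0.3,0,0,0,0,1],[-0.05,0.5,0,0,0,0,1],[-0.06,0.7,0,0,0,0,1],[-0.06,0.7,0,0,0,0,1],[-0.06,0.7,0,0,0,0,1],[-0.06,0.7,0,0,0,0,1],[-0.06,0.7,0,0,0,0,1],[-0.06,0.7,0,0,0,0,1],[-0.06,0.7,0,0,0,0,1],[-0.06,0.7,0,0,0,0,1],[-0.05,0.5,0,0,0,0,1],[-0.04,0.4,0,0,0,0,1]]
  ]
}}

```text
t: 22.83
tcp_pos: [0.5374, 0.2166, 0.0396]
tcp_rot: [0.673, 0.735, 0.05, -0.056]
wrist_force: [0.0, -1.1, -2.1]
finger_gap: 0.145
```

```bash
python3 - <<'E'
from dk import *
s=st(); m,im=grab("wrist","w14")
for nm,lo,hi in(("blue",(88,90,40),(126,255,255)),("yellow",(22,120,80),(36,255,255))):
    for c in blob(im,lo,hi,40)[:3]: print(nm,cv2.contourArea(c),cv2.approxPolyDP(cv2.convexHull(c),2,True).reshape(-1,2).tolist())
x=-.051
print(proj(m,[[*(O+U*x+V*y),z] for y in(.055,-.055) for z in(.021,.05)]).round(1).tolist(), proj(m,[[*(O+U*-.07+V*y),.04] for y in (.059,-.059)]).round(1).tolist())
E
```

```text
t 22.83 tcp [0.5374 0.2166 0.0396] dock xy [-0.0681  0.0005] zax [-0.015  0.149 -0.989] yaw y 5.04 F [ 0.  -1.1 -2.1] gap 0.145
blue 10036.5 [[339, 202], [333, 270], [319, 278], [190, 278], [176, 270], [171, 201], [182, 188], [326, 188]]
blue 1196.0 [[266, 269], [274, 327], [261, 332], [249, 332], [242, 287], [243, 269]]
[[183.5, 191.2], [172.0, 199.1], [328.9, 191.3], [340.7, 199.3]] [[172.0, 222.7], [340.5, 222.9]]
```

Request:
{"name": "send_rows", "arguments": {
  "series": [
    [[0,0,-0.09,-0.08,0,0,1],[0,0,-0.09,-0.08,0,0,1],[0,0,-0.09,-0.08,0,0,1],[0,0,-0.09,-0.08,0,0,1],[0,0,0,0,0,0,1],[0,0,0,0,0,0,0.7],[0,0,0,0,0,0,0.65],[0,0,0,0,0,0,0.6],[0,0,0,0,0,0,0.5],[0,0,0,0,0,0,0.4],[0,0,0,0,0,0,0.3],[0,0,0,0,0,0,0.2]]
  ]
}}

```text
t: 23.88
tcp_pos: [0.5375, 0.2159, 0.0359]
tcp_rot: [0.674, 0.736, 0.04, -0.046]
wrist_force: [-1.0, 0.0, 0.3]
finger_gap: 0.397
```

Request:
{"name": "send_rows", "arguments": {
  "series": [
    [[0,0,0,0,0,0,0.2],[0,-0.1,1,0,0,0,0.2],[0,-0.2,2,0,0,0,0.2],[0,-0.3,2,0,0,0,0.2],[0,-0.3,2.5,0,0,0,0.2],[0,0,2.5,0,0,0,0.2],[0.1,-1.5,1,-0.23,-0.018,0,0.3],[0.25,-3,0.5,-0.23,-0.018,0,0.3],[0.3,-3.3,0,-0.23,-0.018,0,0.3],[0.3,-3.3,0,-0.23,-0.018,0,0.4],[0.3,-3.3,0,-0.23,-0.018,0,0.4],[0.2,-2.5,0,-0.23,-0.018,0,0.4]]
  ]
}}

```text
t: 24.88
tcp_pos: [0.5518, 0.0346, 0.1509]
tcp_rot: [0.676, 0.737, -0.002, -0.002]
wrist_force: [-0.2, -0.4, -0.2]
finger_gap: 0.303
```

```bash
python3 - <<'E'
from dk import *
st(); m,im=grab("wrist","w15"); grab("side","s15")
hsv=cv2.cvtColor(im,cv2.COLOR_RGB2HSV); M=cv2.inRange(hsv,np.array((88,90,40)),np.array((126,255,255)))
for c in sorted(cv2.findContours(M,cv2.RETR_EXTERNAL,cv2.CHAIN_APPROX_NONE)[0],key=cv2.contourArea)[-2:]: print(cv2.contourArea(c),cv2.approxPolyDP(cv2.convexHull(c),2,True).reshape(-1,2).tolist())
print([ (x,proj(m,[[*(O+U*x+V*y),.03] for y in(.055,-.055)]).round(0).tolist()) for x in(-.19,-.2,-.21,-.22)])
for c in blob(im,(15,20,150),(32,170,255),40)[:5]: print("cream",cv2.contourArea(c),cv2.boundingRect(c))
E
```

```text
t 24.88 tcp [0.5518 0.0346 0.1509] dock xy [-0.2506  0.002 ] zax [-0.006 -0.001 -1.   ] yaw y 4.92 F [-0.2 -0.4 -0.2] gap 0.303
19.5 [[323, 47], [326, 53], [324, 59]]
15579.0 [[319, 0], [308, 135], [300, 139], [206, 136], [195, 0]]
[(-0.19, [[206.0, 119.0], [310.0, 119.0]]), (-0.2, [[206.0, 128.0], [310.0, 128.0]]), (-0.21, [[207.0, 138.0], [309.0, 138.0]]), (-0.22, [[207.0, 147.0], [308.0, 147.0]])]
cream 11362.5 (418, 67, 94, 270)
cream 2894.0 (0, 210, 35, 174)
cream 974.0 (223, 70, 35, 36)
cream 697.5 (485, 331, 27, 53)
cream 114.5 (327, 0, 18, 42)
```

Tail at dock x of about -0.206, pan straight, die standing. Descend behind the tail and feel for the bench.

Request:
{"name": "send_rows", "arguments": {
  "series": [
    [[0,-0.3,-2.5,0,0,0,0.4],[0,0,-3,0,0,0,0.4],[0,0,-3,0,0,0,0.4],[0,0,-3,0,0,0,0.4],[0,0,-2.5,0,0,0,0.4],[0,0,-1.5,0,0,0,0.4],[0,0,-0.7,0,0,0,0.4],[0,0,-0.3,0,0,0,0.4],[0,0,0,0,0,0,0.4]]
  ]
}}

```text
t: 25.73
tcp_pos: [0.5521, 0.035, -0.0139]
tcp_rot: [0.676, 0.737, -0.001, -0.002]
wrist_force: [0.6, 0.2, 0.3]
finger_gap: 0.3
```

Request:
{"name": "send_rows", "arguments": {
  "series": [
    [[0,0,-0.2,0,0,0,0.4],[0,0,-0.1,0,0,0,0.4],[0,0,0,0,0,0,0.4]]
  ]
}}

```text
t: 25.98
tcp_pos: [0.5524, 0.0349, -0.0164]
tcp_rot: [0.676, 0.737, -0.001, -0.002]
wrist_force: [0.1, -0.1, -0.2]
finger_gap: 0.301
```

Request:
{"name": "send_rows", "arguments": {
  "series": [
    [[0,0,-0.2,0,0,0,0.4],[0,0,-0.1,0,0,0,0.4],[0,0,0,0,0,0,0.4]]
  ]
}}

```text
t: 26.23
tcp_pos: [0.552, 0.035, -0.0201]
tcp_rot: [0.676, 0.737, -0.001, -0.002]
wrist_force: [0.3, 0.4, 0.3]
finger_gap: 0.297
```

Request:
{"name": "send_rows", "arguments": {
  "series": [
    [[0,0,-0.15,0,0,0,0.4],[0,0,-0.1,0,0,0,0.4],[0,0,0,0,0,0,0.4]]
  ]
}}

```text
t: 26.48
tcp_pos: [0.5519, 0.0349, -0.0227]
tcp_rot: [0.676, 0.737, -0.001, -0.002]
wrist_force: [0.6, -0.0, 0.5]
finger_gap: 0.3
```

Request:
{"name": "send_rows", "arguments": {
  "series": [
    [[0,0,-0.15,0,0,0,0.4],[0,0,-0.1,0,0,0,0.4],[0,0,0,0,0,0,0.4]]
  ]
}}

```text
t: 26.73
tcp_pos: [0.5519, 0.035, -0.0253]
tcp_rot: [0.676, 0.737, -0.001, -0.002]
wrist_force: [-0.2, -0.1, 0.2]
finger_gap: 0.297
```

Request:
{"name": "send_rows", "arguments": {
  "series": [
    [[0,0,-0.15,0,0,0,0.4],[0,0,-0.1,0,0,0,0.4],[0,0,0,0,0,0,0.4]]
  ]
}}

```text
t: 26.98
tcp_pos: [0.5519, 0.0349, -0.0277]
tcp_rot: [0.676, 0.737, -0.001, -0.002]
wrist_force: [0.1, -0.6, -0.8]
finger_gap: 0.297
```

Request:
{"name": "send_rows", "arguments": {
  "series": [
    [[0,0,-0.15,0,0,0,0.4],[0,0,-0.05,0,0,0,0.4],[0,0,0,0,0,0,0.4]]
  ]
}}

```text
t: 27.23
tcp_pos: [0.552, 0.0349, -0.0297]
tcp_rot: [0.676, 0.737, -0.001, -0.002]
wrist_force: [0.2, 0.2, 0.4]
finger_gap: 0.302
```

No contact to -0.030, so the tips are about 31–34 mm above the reported TCP at this opening. Use reported -0.016 (tips about 17 mm: below the rim, above the sill) and push gently.

Request:
{"name": "send_rows", "arguments": {
  "series": [
    [[0.1,0,0.7,0,0,0,0.4],[0.1,0,0.7,0,0,0,0.4],[-0.07,0.8,0,0,0,0,0.4],[-0.07,0.8,0,0,0,0,0.4],[-0.03,0.35,0,0,0,0,0.4],[-0.03,0.35,0,0,0,0,0.4],[-0.03,0.35,0,0,0,0,0.4],[-0.03,0.35,0,0,0,0,0.4],[-0.03,0.35,0,0,0,0,0.4],[-0.03,0.35,0,0,0,0,0.4],[-0.03,0.35,0,0,0,0,0.4],[-0.03,0.35,0,0,0,0,0.4]]
  ]
}}

```text
t: 28.23
tcp_pos: [0.5503, 0.0789, -0.0155]
tcp_rot: [0.676, 0.737, -0.002, -0.002]
wrist_force: [0.8, -3.0, 0.2]
finger_gap: 0.3
```

```bash
python3 -c "
from dk import *
look('w16')
for f in('s15','w16s'):
  _,im=load(f)
  c=blob(im,(105,120,40),(125,255,255),200); print(f,[cv2.boundingRect(k) for k in c])
"
```

```text
t 28.23 tcp [ 0.5503  0.0789 -0.0155] dock xy [-0.2064 -0.0003] zax [-0.005  0.    -1.   ] yaw y 4.99 F [ 0.8 -3.   0.2] gap 0.3
pan hull [[401, 0], [401, 82], [397, 107], [357, 238], [149, 237], [102, 0]]
expect tail rim if in contact [[151.1, 237.2], [143.8, 246.9], [358.6, 237.7], [365.7, 247.4]]
cream blobs [([41, 27, 6, 12, 55], [233.2, 172.5]), ([37, 39, 10, 10, 54], [230.8, 184.4])]
s15 [(321, 325, 76, 59), (210, 154, 54, 47)]
w16s [(321, 325, 76, 59), (210, 158, 30, 42)]
```

Now in contact: the tail rim is exactly where contact predicts, push force 3 N. Continue.

Request:
{"name": "send_rows", "arguments": {
  "series": [
    [[-0.035,0.4,0,0,0,0,0.4],[-0.035,0.4,0,0,0,0,0.4],[-0.035,0.4,0,0,0,0,0.4],[-0.035,0.4,0,0,0,0,0.4],[-0.035,0.4,0,0,0,0,0.4],[-0.035,0.4,0,0,0,0,0.4],[-0.035,0.4,0,0,0,0,0.4],[-0.035,0.4,0,0,0,0,0.4],[-0.035,0.4,0,0,0,0,0.4],[-0.035,0.4,0,0,0,0,0.4],[-0.035,0.4,0,0,0,0,0.4],[0,0,0,0,0,0,0.4]]
  ]
}}

```text
t: 29.33
tcp_pos: [0.5466, 0.1235, -0.0152]
tcp_rot: [0.676, 0.737, -0.001, -0.002]
wrist_force: [0.9, -3.3, 1.8]
finger_gap: 0.301
```

```bash
python3 -c "
from dk import *
look('w17')"
```

```text
t 29.33 tcp [ 0.5466  0.1235 -0.0152] dock xy [-0.1616 -0.0005] zax [-0.004  0.001 -1.   ] yaw y 5.01 F [ 0.9 -3.3  1.8] gap 0.301
pan hull [[414, 0], [375, 175], [357, 238], [149, 237], [127, 160], [88, 0]]
expect tail rim if in contact [[151.0, 236.9], [143.7, 246.5], [358.0, 237.4], [365.1, 247.1]]
cream blobs [([35, 19, 6, 12, 57], [227.5, 164.1]), ([32, 30, 10, 9, 48], [225.2, 175.0])]
```

Request:
{"name": "send_rows", "arguments": {
  "series": [
    [[-0.035,0.4,0,0,0,0,0.4],[-0.035,0.4,0,0,0,0,0.4],[-0.035,0.4,0,0,0,0,0.4],[-0.035,0.4,0,0,0,0,0.4],[0.035,-0.4,0,0,0,0,0.4],[0.01,-0.1,0,0,0,0,0.4],[0,0,0,0,0,0,0.4],[0,0,0,0,0,0,0.4]]
  ]
}}

```text
t: 30.1
tcp_pos: [0.5455, 0.1338, -0.0155]
tcp_rot: [0.676, 0.737, -0.001, -0.002]
wrist_force: [0.8, 0.0, 0.5]
finger_gap: 0.299
```

```bash
python3 -c "
from dk import *
look('w18')"
```

```text
t 30.1 tcp [ 0.5455  0.1338 -0.0155] dock xy [-0.1514 -0.0004] zax [-0.005  0.001 -1.   ] yaw y 4.96 F [0.8 0.  0.5] gap 0.299
pan hull [[398, 0], [379, 202], [370, 240], [207, 241], [135, 238], [107, 0]]
expect tail rim if in contact [[151.2, 237.1], [143.9, 246.8], [358.5, 237.5], [365.7, 247.3]]
cream blobs [([33, 17, 7, 12, 46], [225.7, 163.0])]
```

The rim now appears higher (235 px wide vs 208), so the tail has swung up as described. Keep pushing.

Request:
{"name": "send_rows", "arguments": {
  "series": [
    [[-0.035,0.4,0,0,0,0,0.4],[-0.035,0.4,0,0,0,0,0.4],[-0.035,0.4,0,0,0,0,0.4],[-0.035,0.4,0,0,0,0,0.4],[-0.035,0.4,0,0,0,0,0.4],[-0.035,0.4,0,0,0,0,0.4],[-0.035,0.4,0,0,0,0,0.4],[-0.035,0.4,0,0,0,0,0.4],[-0.035,0.4,0,0,0,0,0.4],[-0.035,0.4,0,0,0,0,0.4],[-0.035,0.4,0,0,0,0,0.4],[0,0,0,0,0,0,0.4]]
  ]
}}

```text
t: 31.2
tcp_pos: [0.5415, 0.1788, -0.0155]
tcp_rot: [0.676, 0.737, -0.001, -0.002]
wrist_force: [1.4, 0.1, 0.3]
finger_gap: 0.299
```

```bash
python3 -c "
from dk import *
look('w19')"
```

```text
t 31.2 tcp [ 0.5415  0.1788 -0.0155] dock xy [-0.1062 -0.0003] zax [-0.005  0.001 -1.   ] yaw y 5.01 F [1.4 0.1 0.3] gap 0.299
pan hull [[397, 0], [367, 250], [228, 251], [138, 248], [108, 0]]
expect tail rim if in contact [[151.3, 237.0], [144.0, 246.7], [358.7, 237.6], [365.8, 247.3]]
cream blobs [([28, 9, 6, 12, 56], [220.4, 154.6]), ([50, 26, 13, 9, 41], [246.6, 170.2]), ([20, 35, 19, 7, 36], [218.0, 177.1])]
```

Request:
{"name": "send_rows", "arguments": {
  "series": [
    [[-0.03,0.3,0.1,0,0,0,0.4],[-0.03,0.3,0,0,0,0,0.4],[-0.03,0.3,0,0,0,0,0.4],[-0.03,0.3,0,0,0,0,0.4],[-0.03,0.3,0,0,0,0,0.4],[-0.02,0.2,0,0,0,0,0.4],[-0.02,0.2,0,0,0,0,0.4],[0,0,0,0,0,0,0.4]]
  ]
}}

```text
t: 31.97
tcp_pos: [0.5396, 0.1974, -0.0145]
tcp_rot: [0.676, 0.737, -0.001, -0.002]
wrist_force: [-0.2, 0.6, -0.3]
finger_gap: 0.301
```

```bash
python3 -c "
from dk import *
look('w20')"
```

```text
t 31.97 tcp [ 0.5396  0.1974 -0.0145] dock xy [-0.0874  0.    ] zax [-0.005  0.001 -1.   ] yaw y 5.0 F [-0.2  0.6 -0.3] gap 0.301
pan hull [[371, 171], [362, 244], [279, 247], [144, 244], [134, 170]]
expect tail rim if in contact [[152.4, 236.2], [145.3, 245.7], [358.5, 236.7], [365.6, 246.3]]
cream blobs [([25, 6, 7, 12, 53], [218.2, 151.4]), ([20, 26, 43, 16, 71], [233.2, 171.6])]
```

Request:
{"name": "send_rows", "arguments": {
  "series": [
    [[-0.02,0.2,0,0,0,0,0.4],[-0.01,0.15,0,0,0,0,0.4],[0,0,0,0,0,0,0.4]]
  ]
}}

```text
t: 32.32
tcp_pos: [0.5395, 0.2006, -0.0144]
tcp_rot: [0.676, 0.737, -0.001, -0.002]
wrist_force: [0.4, -1.3, 0.2]
finger_gap: 0.301
```

Request:
{"name": "send_rows", "arguments": {
  "series": [
    [[-0.02,0.2,0,0,0,0,0.4],[0,0,0,0,0,0,0.4]]
  ]
}}

```text
t: 32.48
tcp_pos: [0.5393, 0.2017, -0.0144]
tcp_rot: [0.676, 0.737, -0.002, -0.002]
wrist_force: [-0.1, -6.8, 2.1]
finger_gap: 0.303
```

```bash
python3 -c "
from dk import *
look('w21')"
```

```text
t 32.48 tcp [ 0.5393  0.2017 -0.0144] dock xy [-0.0831 -0.0001] zax [-0.005 -0.001 -1.   ] yaw y 5.0 F [-0.1 -6.8  2.1] gap 0.303
pan hull [[366, 208], [361, 244], [280, 247], [144, 244], [139, 207]]
expect tail rim if in contact [[152.3, 236.2], [145.2, 245.8], [358.3, 236.8], [365.3, 246.4]]
cream blobs [([25, 5, 6, 12, 58], [217.6, 150.7]), ([20, 26, 43, 16, 93], [233.6, 171.8])]
```

Force rose to 6.8 N at the predicted home position: against the stop. Back off, nudge once more in case the tail was held, then withdraw.

Request:
{"name": "send_rows", "arguments": {
  "series": [
    [[0.02,-0.3,0,0,0,0,0.4],[0.02,-0.3,0,0,0,0,0.4],[0,0,0,0,0,0,0.4],[0,0,0,0,0,0,0.4],[-0.02,0.3,0,0,0,0,0.4],[-0.01,0.2,0,0,0,0,0.4],[-0.01,0.15,0,0,0,0,0.4],[0,0,0,0,0,0,0.4]]
  ]
}}

```text
t: 33.25
tcp_pos: [0.5392, 0.2017, -0.0145]
tcp_rot: [0.675, 0.737, -0.003, -0.001]
wrist_force: [-0.7, -11.4, 2.1]
finger_gap: 0.298
```

Request:
{"name": "send_rows", "arguments": {
  "series": [
    [[0.02,-0.3,0,0,0,0,0.4],[0.05,-0.6,0,0,0,0,0.4],[0.09,-1,0,0,0,0,0.4],[0.09,-1,0,0,0,0,0.4],[0.09,-1,1,0,0,0,0.4],[0.09,-1,2,0,0,0,0.4],[0.09,-1,2.5,0,0,0,0.4],[0.09,-1,3,0,0,0,0.4],[0.09,-1,3,0,0,0,0.4],[0.05,-1,3,0,0,0,0.4],[0,0,1,0,0,0,0.4],[0,0,0,0,0,0,0.4]]
  ]
}}

```text
t: 34.25
tcp_pos: [0.5481, 0.113, 0.1438]
tcp_rot: [0.676, 0.737, 0.001, -0.0]
wrist_force: [-0.3, -0.1, -0.6]
finger_gap: 0.3
```

```bash
python3 - <<'E'
from dk import *
st(); m,im=grab("wrist","w22"); ms,ims=grab("side","s22")
hsv=cv2.cvtColor(im,cv2.COLOR_RGB2HSV); M=cv2.inRange(hsv,np.array((88,80,40)),np.array((126,255,255)))
for c in sorted(cv2.findContours(M,cv2.RETR_EXTERNAL,cv2.CHAIN_APPROX_NONE)[0],key=cv2.contourArea)[-3:]: print("blue",cv2.contourArea(c),cv2.approxPolyDP(cv2.convexHull(c),2,True).reshape(-1,2).tolist())
P=lambda mm,L:proj(mm,[[*(O+U*x+V*y),z] for x,y,z in L]).round(1).tolist()
print("pred tail rim x=-.073 z .039",P(m,[(-.073,.055,.039),(-.073,-.055,.039)]),"z .047",P(m,[(-.073,.055,.047),(-.073,-.055,.047)]))
print("sill pred",P(m,[(-.083,.064,.013),(-.083,-.064,.013)]))
for c in blob(im,(22,120,80),(36,255,255),40)[:2]: print("yellow",cv2.approxPolyDP(cv2.convexHull(c),2,True).reshape(-1,2).tolist())
for f in("s0","side0","s22"):
    try: mm,i2=load(f)
    except Exception: continue
    for nm,lo,hi in(("green",(50,120,40),(80,255,255)),("blue",(105,120,40),(125,255,255)),("cream",(15,40,70),(32,170,255))):
        print(f,nm,[(cv2.boundingRect(c),cv2.contourArea(c)) for c in blob(i2,lo,hi,25) if cv2.contourArea(c)<4000 and 80<cv2.boundingRect(c)[1]<300 and 150<cv2.boundingRect(c)[0]<320])
print("side pred tail rim",P(ms,[(-.073,.055,.039),(-.073,-.055,.039),(-.073,.055,.009),(-.073,-.055,.009)]),"die foot/top",P(ms,[(-.02,.018,.013),(-.02,.018,.075)]))
# bystander displacement by image difference around their boxes
_,a=load("side0"); d=cv2.absdiff(a,ims).max(2)
for n,(x,y,w,h) in dict(jar=(266,148,20,32),bowl=(178,170,30,30),cast=(206,312,36,38),artic=(302,246,38,46)).items(): print(n,"mean diff",d[y:y+h,x:x+w].mean().round(1))
E
```

```text
t 34.25 tcp [0.5481 0.113  0.1438] dock xy [-0.1723 -0.0011] zax [ 0.001  0.001 -1.   ] yaw y 4.91 F [-0.3 -0.1 -0.6] gap 0.3
blue 7547.5 [[313, 0], [309, 77], [195, 77], [190, 0]]
pred tail rim x=-.073 z .039 [[196.3, 78.6], [311.5, 78.4]] z .047 [[194.5, 78.0], [313.3, 77.8]]
sill pred [[193.4, 90.5], [314.6, 90.2]]
yellow [[315, 92], [313, 102], [194, 102], [192, 98], [193, 90]]
side0 green [((180, 171, 28, 28), 530.0)]
side0 blue [((221, 253, 87, 83), 3630.5), ((179, 101, 20, 8), 76.0)]
side0 cream [((253, 281, 17, 27), 280.0), ((210, 166, 43, 16), 52.5), ((317, 274, 15, 9), 42.5)]
s22 green [((180, 171, 28, 28), 530.0)]
s22 blue [((205, 138, 40, 36), 667.0), ((179, 99, 31, 10), 150.0)]
s22 cream [((213, 146, 12, 19), 104.5), ((316, 274, 16, 13), 96.0), ((210, 166, 43, 16), 37.5)]
side pred tail rim [[211.1, 166.6], [244.8, 158.0], [212.0, 174.8], [245.1, 166.1]] die foot/top [[217.5, 162.2], [215.9, 145.3]]
jar mean diff 3.7
bowl mean diff 3.8
cast mean diff 5.0
artic mean diff 5.2
```

Everything agrees with the pan being home and flat (tail rim within 1.5 px of prediction, sill uncovered, die upright, bystanders unchanged). Hand in.

```bash
python3 -c "
from h import *
s=ctrl.get_state(); print(s['t'],s['wrist_force'].round(1)); print(order.sign_off())"
```

```text
34.35 [-0.2  0.4 -0.3]
the job is handed in; nothing more can be done
None
```

The pan appears to be in the station, flat on the floor and against the back stop, with the die standing. I handed in at t = 34.4 s; sign-off gives no verdict.

**What I did:** I gripped the orange lug and dragged the pan to the mouth. I pitched its leading edge onto the sill with the tail on the bench and let go. Then I pushed the tail until the stop pushed back with 7–11 N, and withdrew.

**What went wrong on the way:**
- **Missed grasp:** the first grip on the lug closed on nothing. The fingertips sit about 20–33 mm above the reported TCP, and I corrected for that from then on.
- **Pan pulled back:** the first tail push passed over the tail wall. Backing off hooked the pan and drew it about 6 cm back onto the bench, off the sill. I laid it on the sill a second time and pushed lower.

**Last checks:**
- **Pan:** the tail rim was within 1.5 px of where it should be when home, which puts the pan at dock x of about +2 to +3 mm. The tail's bottom corner in the side view matches floor height, and the sill is fully uncovered.
- **Die:** its outline in the side view is upright, about 20 mm behind the pan's centre.
- **Bystanders:** jar, bowl, cast and articulator show only noise-level change from the first picture.
- **Robot:** wrist force is about zero, and the gripper is clear of everything.

I made these final checks from masks and projections only. My 12 picture views were used up, so I did not look at the final scene by eye.

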